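# Reload the hopper of the boring machine

## Robot

A 7-joint arm with a two-finger parallel gripper is mounted at the origin on the work surface. World frame = base frame: x ahead of the robot, y to its left, z up, the work surface at z = 0. Lengths are in mm, angles in rad, forces in N, time in s.
With the tool pointing down it reaches from about 425 to 975 mm from the base axis. Payload 16.7 kg.
Tool frame: the origin (TCP) lies at the very end of the fingers, on their centre line; the grasp point (between the pads) lies bot.hold_point_z behind it (bot.hold_point_z is the distance from the TCP to the grasp point, in mm); z points along the fingers, y is the line along which they close (so a half turn about z gives the same grasp; the last joint's range is limited). The gripper opens to 85 mm and grips with 20 to 120 N. Pads are 22 mm wide; open, the fingers measure 114 mm over their backs; the gripper's body (76 mm by 85 mm) begins 54 mm behind the grasp point. The pads swing forward as they close: fully open they stand 13 mm farther back than shut.
Start: joints at [-1.262, 0.426, 0.074, 1.606, -0.034, 1.111, -0.067], TCP at [298.333, 605.453, 231.302] pointing down, gripper open.
Joint ranges: [-2.85, 2.85], [-0.5, 2.14], [-1.23, 1.37], [0.21, 2.46], [-1.02, 4.16], [0.16, 2.05], [-2.73, 2.73]. Speed limits (rad/s): [1.89, 1.89, 2.39, 2.39, 3.01, 3.01, 3.01].

## Interface

Orientations are given as a unit quaternion [w, x, y, z].
In Python, from rig import bot gives the robot as it stands. The module is installed in compiled form; this text tells all that it offers.
- The arm moves only by the tool servo_tool, never from a script. Its argument "rows" is a list that holds one entry, the list of rows, each a list of 7 numbers: the opening, from -1 (shut) to 1 (fully open), then the shift along the tool's x, y, z as a fraction of full scale, then the turn, a rotation vector about the tool's x, y, z as a fraction of full scale. A call has 1 to 20 rows; each row shifts and turns the commanded pose from where the row before left it, along the tool's axes as they then stand; what a row does not reach is not made up. Full scale, the value 1, is 0.5 m for a shift and 5 degrees for a turn. A row lasts 1/10 s, in which the tool goes at most 50 mm and 8.59 degrees, less where a joint would pass 70% of its speed; a pose out of reach is approached as far as the arm can. A call with a number of a shift or a turn outside -1 to 1 is refused whole. A call with a gripper value outside its range is refused whole. The fingers move at their own pace and stop on an object; "force" is the grip in N (left out, the last holds). Time passes only in rows, so rows that do not move let the fingers close. It gives the time, the measured TCP pose, the force, the opening and the grip force at its end, in the units of the state.
- bot.observe(): the state, without advancing time (a new reading comes with each control period).
- bot.snapshot(name): name is "side" or "top" or "wrist"; returns the picture (480x640x3 uint8, red, green, blue); there is no depth.
- bot.calibration(name): a dict with "fovy" (degrees; the focal length in pixels is half the picture's height over the tangent of half this angle, whatever the lens; pixels are square), "cx", "cy" (the principal point, pixels), "R" (3x3) and "t" (3): a world point X has camera coordinates R X + t; the wrist camera has in their place "tool_from_camera" (4x4, takes a point from camera to tool coordinates, whose origin is the TCP and whose axes are the flange's). Camera axes: x right, y down, z forward; pixel columns grow to the right and rows downward; lengths in mm; the calibration is good to about 2 mm. The wrist camera is an equidistant fisheye: a pixel r from the principal point sees the ray r / f radians off the axis. A picture is of the moment at which its call begins: read the wrist's pose just before it. calibration takes no time and is no camera call.
- bot.job_done(): hands the job in; it is judged then, once.
The state is a dict: "time_s": time; "joints": joint angles; "joint_velocities": joint speeds; "joint_efforts": joint torques, N m; "ee_pos": TCP position; "ee_rot": TCP orientation; "force": force on the tool from outside, world axes, zero at the start; "torque": the same for the moment, N m; "width": finger opening in mm; "finger_force": force on a finger pad.
Only numpy, scipy, OpenCV 4.12 (cv2) and the standard library are available. Lean on these libraries where they do the work, as an engineer would, in place of code of your own. Each camera call takes 0.05 s, during which the arm holds its last target. There are 200 camera calls.

## Task

The boring machine's hopper has run empty with its feed still switched on: before reaching into the hopper, switch the feed off at the lever-lock toggle (raise the collar, swing the lever right over, let the collar drop home). Take the short offcut off the sloping hopper bed and put it in the scrap box, then stack all the long blanks from the bench on the bed, lengthwise up the slope, one squarely on top of another and each with its end hard against the backstop. Then switch the feed on again with the collar locked home, leaving the glue bottle, the jar and the hammer where they are.

Things in the scene. Friction and masses are not known exactly. Their poses are not given: they have to be found in the camera images.
- toggle_pivot (a point): pivot of the lever, on the centre line of the grey switch box (120 x 90 x 51 mm, standing on the bench, a steel gate of two notched plates on top), 40 mm above the bench. The lever swings in this frame's x-z plane about its y axis: 24 degrees to +x of upright when ON, 24 degrees to -x when OFF (-x points roughly towards the robot)
- toggle (a joint): lever angle, rad: 0 = fully ON (leaning to +x of toggle_pivot), 0.42 upright, 0.84 = fully OFF (leaning to -x). Unlocked, it swings with about 2 N at the collar and stays where it is left. Steel lever 10 mm thick with a small black cap, 18 mm thick, its top 107 mm from the pivot
- collar (a joint): lift of the locking collar along the lever, m: 0 = down, its cross pin locked in the ON or OFF notch; it must rise about 6 mm before the lever can swing and stops at 0.010. A spring (3 N down, 5.5 N at the top) returns it; it drops home only at the two ends, elsewhere it rides on the hump between the notches
- collar_grip (a point): centre of the collar's dark ribbed barrel, 28 mm diameter, 32 mm long, 68 mm from the pivot along the lever with the collar down (it rises with the collar); z = along the lever to its tip, y = hinge axis. A rim 35 mm across tops the barrel, 12 to 19 mm above this point; the gate below ends 43 mm from the pivot. Best pinched across y
- bed: sloping steel hopper bed of the green boring machine, 136 x 64 mm, slope 15 degrees; origin in its surface at the middle of the backstop's foot, 55 mm above the bench; x = up the slope away from the backstop, y = across, z = square out of the bed. Backstop: steel plate at x = 0, 80 mm wide, 200 mm tall, square to the bed; gear head and motor behind it, lower. A 10 mm base plate, 120 mm wide, lies below
- offcut_mid (a point): centre of the short wooden offcut, 55 mm (x) by 45 mm (y) by 45 mm (z), about 70 g, left lying on the hopper bed near the backstop
- scrapbox: low open wooden scrap box on the bench, 140 x 140 x 45 mm outside, walls and floor 8 mm; origin under its centre, z up; fixed
- glue: bystander: glue bottle, 60 mm diameter, 170 mm tall, origin under its centre
- jar: bystander: glass jar, 72 mm diameter, 85 mm tall, origin under its centre
- hammer: bystander: hammer lying on the bench, about 300 mm long, handle to -x
- blank0_mid (a point): centre of a square wooden turning blank, 120 mm (x, its length) by 45 mm by 45 mm, 105 to 210 g, lying on the bench at the start; four or all five are present (an absent one reads None)
- blank1_mid (a point): centre of a square wooden turning blank, 120 mm (x, its length) by 45 mm by 45 mm, 105 to 210 g, lying on the bench at the start; four or all five are present (an absent one reads None)
- blank2_mid (a point): centre of a square wooden turning blank, 120 mm (x, its length) by 45 mm by 45 mm, 105 to 210 g, lying on the bench at the start; four or all five are present (an absent one reads None)
- blank3_mid (a point): centre of a square wooden turning blank, 120 mm (x, its length) by 45 mm by 45 mm, 105 to 210 g, lying on the bench at the start; four or all five are present (an absent one reads None)
- blank4_mid (a point): centre of a square wooden turning blank, 120 mm (x, its length) by 45 mm by 45 mm, 105 to 210 g, lying on the bench at the start; four or all five are present (an absent one reads None)
Mind the look-alikes: they are no part of the job. Leave any purple look-alike of the part that bears blank0_mid alone. What is shaped like the part that bears offcut_mid but pink or turquoise is not meant.

How it is judged:
By the outcome, as a careful person would: the job done as asked, in the order asked, and still so for the second after the job is handed in, with the robot touching nothing.
Of blank0, blank1, blank2, blank3, blank4 only 4 to 5 are there at a start; the rules pass over those that are not, and their reading is None.
At some moment in a run one of blank3, blank4 may be knocked a few centimetres aside while the robot is not near it.
Once in a run the grip may slacken for a moment while it holds something.
It also fails if it takes over 208 s, if anything falls off the work surface, if the arm or the gripper's body presses on something with over 40 N, if the wrist force passes 120 N, or if a joint passes its speed limit or range.

## Working session

There is one attempt and no reset: what is moved stays moved. The work goes in short steps, Python scripts to look and compute and a tool call to move; the robot and the scene stay as the last step left them, time stands still between calls to the robot, and variables do not carry over. Pictures are saved under pics/ and viewed, at most 14 in all, crops included, and the job is handed in when it is done.

Besides the shell and the picture viewer there is one more tool, called after "Request:" as name(argument=value, ...) on one line, values as JSON. servo_tool: Moves the arm, as the interface text tells. Its arguments: {"type":"object","properties":{"rows":{"type":"array","items":{"type":"array","items":{"type":"array","items":{"type":"number","minimum":-1,"maximum":1}}}},"force":{"type":"number"}},"required":["rows"]}

```bash
mkdir -p pics; ls
cat > h.py <<'E'
import numpy as np, cv2
from rig import bot
from scipy.spatial.transform import Rotation as Ro
def snap(n,f):
    im=bot.snapshot(n); cv2.imwrite('pics/'+f,im[:,:,::-1]); return im
E
python3 - <<'E'
from h import *
o=bot.observe();print({k:np.round(v,3).tolist() for k,v in o.items()}, bot.hold_point_z)
for n in('side','top','wrist'):
    print(n,{k:np.round(v,4).tolist() for k,v in bot.calibration(n).items()})
for n in('side','top'): snap(n,n+'0.png')
E
```

```text
pics
{'time_s': 0.0, 'joints': [-1.262, 0.427, 0.074, 1.607, -0.034, 1.111, -0.067], 'joint_velocities': [-0.0, 0.001, -0.001, -0.0, -0.001, -0.001, -0.001], 'joint_efforts': [0.001, -94.984, 3.762, -46.353, 0.019, 0.01, 0.0], 'ee_pos': [298.176, 605.102, 230.617], 'ee_rot': [-0.0, 0.227, 0.974, -0.001], 'force': [0.712, 1.06, 0.402], 'torque': [-0.012, 0.016, 0.01], 'finger_force': 0.0, 'width': 85.719} 18.700000000000003
side {'fovy': 47.6562, 'cx': 315.3519, 'cy': 245.5382, 'R': [[0.9322, -0.3614, 0.0198], [-0.1746, -0.4969, -0.8501], [0.3171, 0.789, -0.5263]], 't': [-501.67, 187.0312, 1240.877]}
top {'fovy': 44.471, 'cx': 321.2284, 'cy': 233.086, 'R': [[0.0002, -0.9999, -0.0129], [-0.9905, 0.0016, -0.1374], [0.1375, 0.0128, -0.9904]], 't': [18.7091, 529.9719, 1508.1372]}
wrist {'fovy': 65.7065, 'cx': 317.3855, 'cy': 236.4371, 'tool_from_camera': [[-0.0004, -0.9553, -0.2957, 75.4589], [1.0, -0.0001, -0.001, 0.2401], [0.0009, -0.2957, 0.9553, -142.0021], [0.0, 0.0, 0.0, 1.0]]}
```

View pics/side0.png

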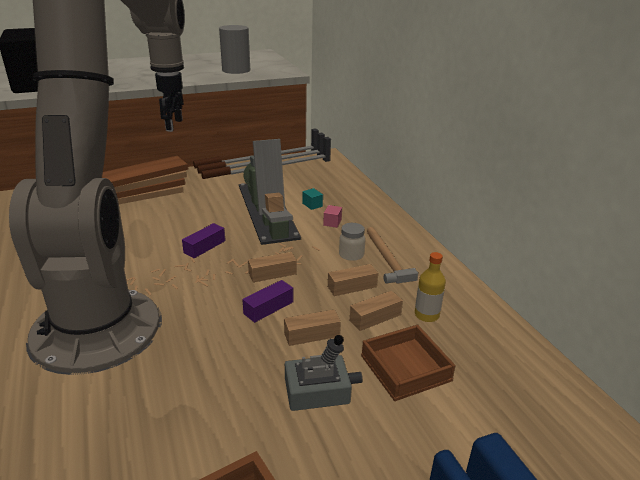

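View pics/top0.png

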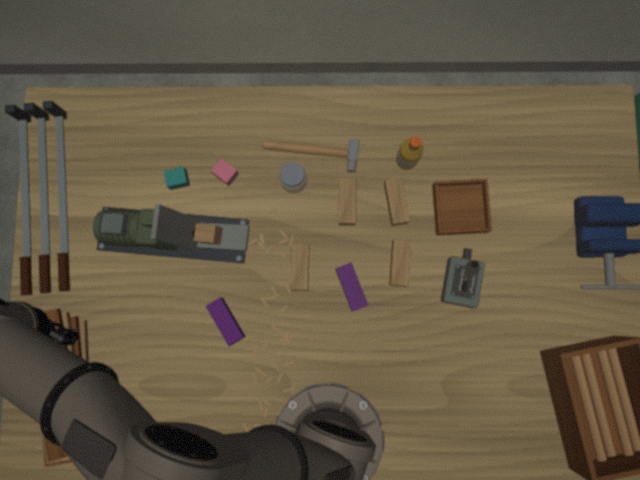

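```bash
cat >> h.py <<'E'
def ray(n,u,v,o=None):
    c=bot.calibration(n); f=240/np.tan(np.radians(c['fovy']/2)); a=np.array([u-c['cx'],v-c['cy']])
    if n=='wrist':
        r=np.hypot(*a); th=r/f; d=np.r_[a/max(r,1e-9)*np.sin(th),np.cos(th)]
        o=o or bot.observe(); T=pose(o)@np.array(c['tool_from_camera']); return T[:3,3],T[:3,:3]@d
    R=np.array(c['R']);return -R.T@np.array(c['t']),R.T@np.r_[a/f,1]
def pose(o):
    T=np.eye(4);w,x,y,z=o['ee_rot'];T[:3,:3]=Ro.from_quat([x,y,z,w]).as_matrix();T[:3,3]=o['ee_pos'];return T
def px(n,u,v,z,o=None):
    p,d=ray(n,u,v,o);return p+d*(z-p[2])/d[2]
def proj(n,X,o=None):
    c=bot.calibration(n); f=240/np.tan(np.radians(c['fovy']/2))
    if n=='wrist':
        T=np.linalg.inv(pose(o or bot.observe())@np.array(c['tool_from_camera'])); q=T[:3,:3]@X+T[:3,3]
        r=np.hypot(q[0],q[1]); th=np.arctan2(r,q[2]); return q[:2]/r*th*f+[c['cx'],c['cy']]
    q=np.array(c['R'])@X+c['t']; return q[:2]/q[2]*f+[c['cx'],c['cy']]
def down(yaw):  # tool z down, tool x at yaw (deg) in world
    return Ro.from_euler('z',yaw,degrees=True).as_matrix()@np.diag([1,-1,-1])
def mk(p,R):
    T=np.eye(4);T[:3,:3]=R;T[:3,3]=p;return T
def go(T1,T0=None,vmax=45,wmax=4.5,n=None):
    """equal rows (shift then turn in tool axes) + remainder; returns reached T"""
    T0=pose(bot.observe()) if T0 is None else T0
    L=np.linalg.inv(T0)@T1; w=Ro.from_matrix(L[:3,:3]).as_rotvec(); ang=np.degrees(np.linalg.norm(w))
    n=n or int(max(1,np.ceil(np.linalg.norm(L[:3,3])*1.05/vmax),np.ceil(ang/wmax)))
    S=sum(Ro.from_rotvec(w*k/n).as_matrix() for k in range(n)); p=np.linalg.solve(S,L[:3,3])
    row=np.round(np.r_[p/500,np.degrees(w/n)/5],3)
    D=mk(row[:3]*500,Ro.from_rotvec(np.radians(row[3:]*5)).as_matrix()); T=T0.copy()
    for k in range(n): T=T@D
    E=np.linalg.inv(T)@T1
    rem=np.round(np.r_[E[:3,3]/500,np.degrees(Ro.from_matrix(E[:3,:3]).as_rotvec())/5],3)
    print(n,'x',row.tolist(),'+',rem.tolist()); return T@mk(rem[:3]*500,Ro.from_rotvec(np.radians(rem[3:]*5)).as_matrix())
E
python3 - <<'E'
from h import *
for nm,u,v,z in [('boxc',463,282,51),('cap',473,265,135),('b_a',347,202,45),('b_b',397,202,45),('b_c',300,266,45),('b_d',400,263,45),('scrap',462,207,45),('bedend',247,237,80),('offcut',207,233,105),('bsL',155,240,240),('bsL2',157,206,240),('bs foot',190,220,60),('basep1',250,218,10),('basep2',246,262,10),('base3',98,248,10),('glue',411,150,170),('jar',293,170,85)]:
    p=px('top',u,v,z);print(nm,p.round(0),round(np.hypot(*p[:2])))
im=cv2.imread('pics/top0.png')[130:320,95:495];cv2.imwrite('pics/top0c.png',cv2.resize(im,None,fx=2,fy=2,interpolation=cv2.INTER_CUBIC))
E
```

```text
boxc [ 401. -346.   51.] 529
cap [ 437. -353.  135.] 562
b_a [611. -50.  45.] 613
b_b [ 611. -181.   45.] 637
b_c [443.  73.  45.] 449
b_d [ 450. -186.   45.] 487
scrap [ 597. -351.   45.] 693
bedend [514. 208.  80.] 555
offcut [521. 305. 105.] 604
bsL [486. 396. 240.] 627
bsL2 [565. 394. 240.] 689
bs foot [562. 360.  60.] 667
basep1 [575. 210.  10.] 612
basep2 [456. 219.  10.] 506
base3 [494. 617.  10.] 791
glue [ 716. -203.  170.] 744
jar [688.  91.  85.] 694
```

View pics/top0c.png

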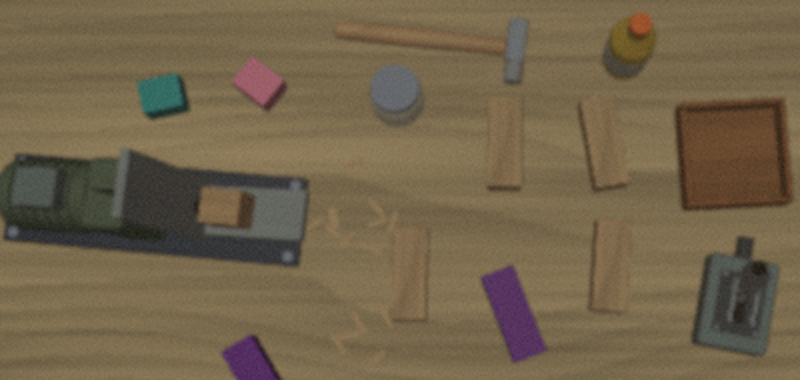

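Run:
```python
from h import *
R=down(171.4)
T=go(mk([420,350,300],down(160)));T=go(mk([520,50,300],down(165)),T);T=go(mk([430,-350,240],R),T)
```

```text
7 x [-0.061, -0.053, -0.02, -0.002, -0.0, -0.178] + [-0.001, 0.0, 0.002, 0.001, -0.0, -0.0]
8 x [-0.047, -0.064, -0.0, 0.0, -0.0, -0.125] + [0.002, 0.002, -0.0, 0.0, -0.0, -0.0]
10 x [0.001, -0.082, 0.012, 0.0, -0.0, -0.128] + [-0.002, -0.0, -0.0, 0.0, -0.0, -0.0]
```

Request:
servo_tool(rows=[[[1,-0.061,-0.053,-0.02,-0.002,0,-0.178],[1,-0.061,-0.053,-0.02,-0.002,0,-0.178],[1,-0.061,-0.053,-0.02,-0.002,0,-0.178],[1,-0.061,-0.053,-0.02,-0.002,0,-0.178],[1,-0.061,-0.053,-0.02,-0.002,0,-0.178],[1,-0.061,-0.053,-0.02,-0.002,0,-0.178],[1,-0.061,-0.053,-0.02,-0.002,0,-0.178],[1,-0.047,-0.064,0,0,0,-0.125],[1,-0.047,-0.064,0,0,0,-0.125],[1,-0.047,-0.064,0,0,0,-0.125],[1,-0.047,-0.064,0,0,0,-0.125],[1,-0.047,-0.064,0,0,0,-0.125],[1,-0.047,-0.064,0,0,0,-0.125],[1,-0.047,-0.064,0,0,0,-0.125],[1,-0.047,-0.064,0,0,0,-0.125]]])

```text
time_s: 1.6
ee_pos: [520.5, 47.4, 300.9]
ee_rot: [0.0, 0.13, 0.991, 0.001]
force: [1.0, 0.5, 0.2]
width: 85.4
finger_force: 0.0
```

Request:
servo_tool(rows=[[[1,0.001,-0.082,0.012,0,0,-0.128],[1,0.001,-0.082,0.012,0,0,-0.128],[1,0.001,-0.082,0.012,0,0,-0.128],[1,0.001,-0.082,0.012,0,0,-0.128],[1,0.001,-0.082,0.012,0,0,-0.128],[1,0.001,-0.082,0.012,0,0,-0.128],[1,0.001,-0.082,0.012,0,0,-0.128],[1,0.001,-0.082,0.012,0,0,-0.128],[1,0.001,-0.082,0.012,0,0,-0.128],[1,0.001,-0.082,0.012,0,0,-0.128],[1,0,0,0,0,0,0],[1,0,0,0,0,0,0]]])

```text
time_s: 2.8
ee_pos: [428.8, -351.2, 239.9]
ee_rot: [-0.0, 0.076, 0.997, 0.001]
force: [0.0, 1.4, -0.0]
width: 85.2
finger_force: 0.0
```

Run:
```python
from h import *
o=bot.observe();print(o['ee_pos'].round(1) if hasattr(o['ee_pos'],'round') else o['ee_pos'],o['joints'],o['time_s'])
snap('wrist','w1.png');snap('top','top1.png')
```

```text
[ 428.8 -351.2  239.9] [-0.01816847  0.26283557  0.70809647  1.89937819 -0.19648016  1.05045379
  2.18989662] 2.8
```

View pics/w1.png

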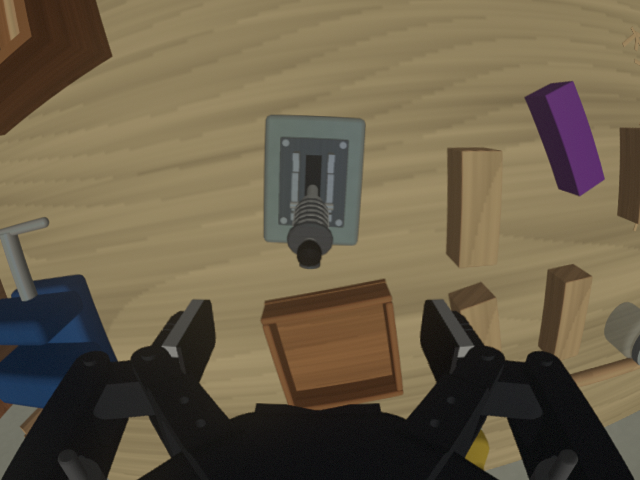

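View pics/top1.png

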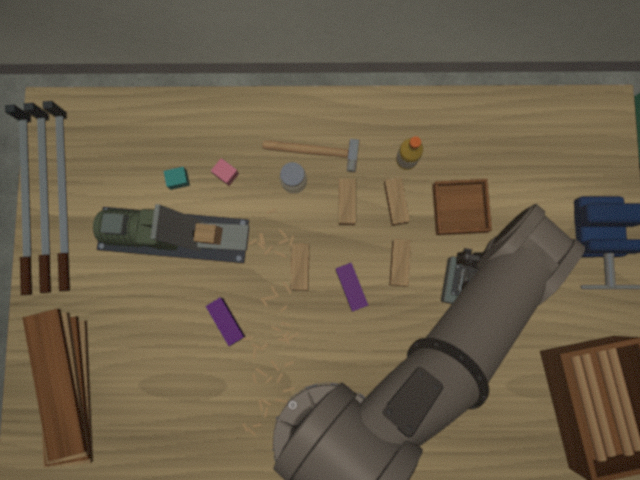

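Run:
```python
from h import *
o=bot.observe()
C=[px('wrist',u,v,51,o) for u,v in[(266,115),(365,119),(357,244),(264,242)]]
print(np.round(C,1)); c=np.mean(C,0);print('c',c)
S=[px('wrist',u,v,51,o) for u,v in[(286,143),(343,145),(339,222),(283,221)]];print(np.round(S,1),np.mean(S,0))
d=S[3]-S[0]+S[2]-S[1];print('yawS',np.degrees(np.arctan2(d[1],d[0])));d=C[3]-C[0]+C[2]-C[1];print('yawC',np.degrees(np.arctan2(d[1],d[0])))
print('cap',px('wrist',309,256,137.7,o), px('top',473,265,137))
y=np.radians(np.degrees(np.arctan2(d[1],d[0])))
for cc in (c,np.mean(S,0)):
  print(np.linalg.norm(px('wrist',309,256,137.7,o)[:2]-cc[:2]))
```

```text
[[ 339.  -381.5   51. ]
 [ 355.7 -295.7   51. ]
 [ 469.5 -317.6   51. ]
 [ 454.5 -404.    51. ]]
c [ 404.68524081 -349.70088189   51.        ]
[[ 366.8 -367.9   51. ]
 [ 376.2 -318.3   51. ]
 [ 445.7 -331.6   51. ]
 [ 437.1 -382.6   51. ]] [ 406.45441946 -350.11217255   51.        ]
yawS -11.28050837692293
yawC -10.96838709315292
cap [ 443.37525219 -357.40772829  137.7       ] [ 437.09902399 -352.19141955  137.        ]
39.45012625601699
37.634731606557565
```

Run:
```python
from h import *
R=down(169)
T=go(mk([431.2,-355.3,170],R));T=go(mk([431.2,-355.3,83.5],R),T,vmax=20)
```

```text
2 x [-0.002, -0.006, 0.07, 0.01, -0.001, 0.244] + [-0.001, 0.001, 0.001, -0.0, 0.001, 0.0]
5 x [0.0, -0.0, 0.035, -0.0, -0.0, 0.0] + [0.0, -0.0, -0.002, -0.0, -0.0, 0.0]
```

Request:
servo_tool(rows=[[[1,-0.002,-0.006,0.07,0.01,-0.001,0.244],[1,-0.002,-0.006,0.07,0.01,0,0.244],[1,0,0,0.035,0,0,0],[1,0,0,0.035,0,0,0],[1,0,0,0.035,0,0,0],[1,0,0,0.035,0,0,0],[1,0,0,0.033,0,0,0],[-1,0,0,0,0,0,0],[-1,0,0,0,0,0,0],[-1,0,0,0,0,0,0],[-1,0,0,0,0,0,0],[-1,0,0,0,0,0,0],[-1,0,0,0,0,0,0],[-1,0,0,0,0,0,0],[-1,0,0,0,0,0,0],[-1,0,0,0,0,0,0]]], force=40)

```text
time_s: 4.5
ee_pos: [431.5, -357.5, 85.0]
ee_rot: [0.001, 0.096, 0.995, -0.001]
force: [2.0, -2.6, 7.4]
width: 32.3
finger_force: 39.2
```

Run:
```python
from h import *
o=bot.observe();print(o['ee_pos'],o['width'],o['finger_force'],o['force'],o['joints'])
snap('side','s2.png');im=cv2.imread('pics/s2.png')[270:430,240:400];cv2.imwrite('pics/s2c.png',cv2.resize(im,None,fx=3.5,fy=3.5,interpolation=cv2.INTER_CUBIC))
```

```text
[ 431.5302567  -357.52076149   85.03561454] 32.34351110574732 39.154661782085896 [ 2.00793109 -2.56925154  7.41745795] [ 0.10629093  0.48415789  0.59968944  2.01698859 -0.39478524  0.75149226
  2.32314487]
```

View pics/s2c.png

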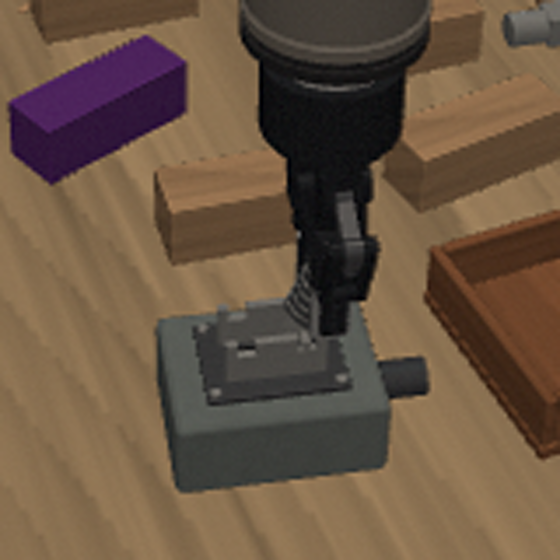

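Request:
servo_tool(rows=[[[-1,-0.003,0,-0.007,0,0,0],[-1,-0.003,0,-0.007,0,0,0],[-1,-0.003,0,-0.007,0,0,0],[-1,0,0,0,0,0,0],[-1,0,0,0,0,0,0]]], force=60)

```text
time_s: 5.05
ee_pos: [434.5, -357.9, 94.6]
ee_rot: [-0.0, 0.096, 0.995, -0.001]
force: [-1.5, -5.0, -6.6]
width: 31.8
finger_force: 60.8
```

Request:
servo_tool(rows=[[[-1,0.0125,0,-0.005,0,0,0],[-1,0.0125,0,-0.004,0,0,0],[-1,0.013,0,-0.003,0,0,0],[-1,0.013,0,-0.0015,0,0,0],[-1,0.013,0,0,0,0,0],[-1,0.013,0,0.0005,0,0,0],[-1,0.013,0,0.002,0,0,0],[-1,0.013,0,0.003,0,0,0],[-1,0.0125,0,0.004,0,0,0],[-1,0.0125,0,0.004,0,0,0],[-1,0,0,0,0,0,0],[-1,0,0,0,0,0,0]]])

```text
time_s: 6.25
ee_pos: [372.3, -345.5, 94.7]
ee_rot: [0.0, 0.096, 0.995, -0.0]
force: [-0.8, -4.2, -3.5]
width: 32.4
finger_force: 47.8
```

Request:
servo_tool(rows=[[[-1,0.006,0,0,0,0,0],[-1,0,0,0,0,0,0],[-1,-0.003,0,0.007,0,0,0],[-1,-0.003,0,0.007,0,0,0],[-1,-0.003,0,0.007,0,0,0],[-1,0,0,0,0,0,0],[-1,0,0,0,0,0,0]]])

```text
time_s: 6.95
ee_pos: [372.2, -345.6, 84.1]
ee_rot: [-0.001, 0.097, 0.995, 0.0]
force: [-13.6, 0.3, 20.0]
width: 32.0
finger_force: 65.3
```

Request:
servo_tool(rows=[[[1,0,0,0,0,0,0],[1,0,0,0,0,0,0],[1,0,0,0,0,0,0],[1,0,0,0,0,0,0],[1,0,0,0,0,0,0],[1,0,0,0,0,0,0],[1,0,0,-0.05,0,0,0],[1,0,0,-0.08,0,0,0],[1,0,0,-0.09,0,0,0],[1,-0.04,0.0,-0.09,0,0,0],[1,-0.07,0.0,0,0,0,0],[1,0,0,0,0,0,0]]])

```text
time_s: 8.15
ee_pos: [432.1, -355.8, 240.2]
ee_rot: [0.002, 0.094, 0.996, -0.001]
force: [-0.1, -0.3, -1.3]
width: 85.4
finger_force: 0.0
```

Run:
```python
from h import *
o=bot.observe();print(o['ee_pos'],o['joints'],o['time_s'])
a=snap('wrist','w3.png');s=snap('side','s3.png')[270:430,240:400]
cv2.imwrite('pics/c3.png',np.hstack([cv2.resize(a,(560,420)),cv2.resize(s,(240,420))])[:,:,::-1])
```

```text
[ 432.07490992 -355.80242751  240.17522433] [-0.03122947  0.27468208  0.73341276  1.89230282 -0.211679    1.04854092
  2.17124081] 8.15
```

View pics/c3.png

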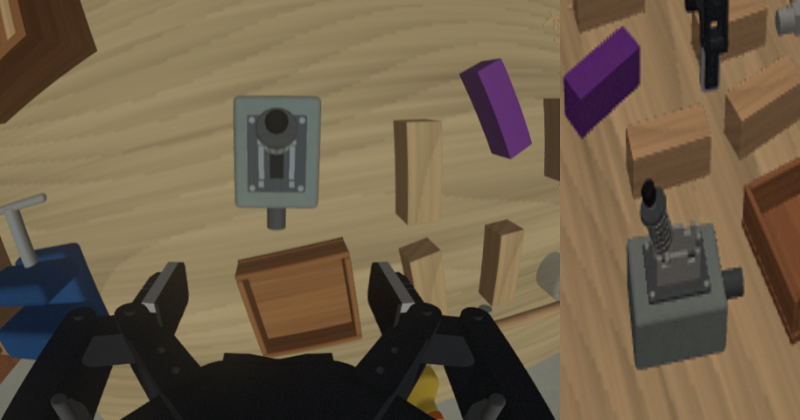

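Run:
```python
from h import *
o=bot.observe()
S=[px('wrist',u*1.143,v*1.143,45,o) for u,v in[(237,262),(343,238),(360,333),(262,355)]];print('scrap',np.round(S,0).tolist(),np.mean(S,0))
for u,v in[(249,220),(244.5,262.5),(97.5,249),(102,207)]:print(px('top',u,v,10).round(0))
T=go(mk([550,-80,320],down(215)));T=go(mk([515,215,320],down(264.5)),T)
```

```text
scrap [[512.0, -421.0, 45.0], [506.0, -296.0, 45.0], [650.0, -287.0, 45.0], [660.0, -423.0, 45.0]] [ 581.82942951 -356.84544797   45.        ]
[570. 213.  10.]
[455. 223.  10.]
[492. 618.  10.]
[606. 612.  10.]
11 x [-0.031, 0.047, -0.015, -0.001, -0.001, -0.836] + [-0.003, -0.003, 0.002, 0.003, 0.003, -0.005]
11 x [-0.043, 0.035, -0.0, -0.0, 0.0, -0.9] + [-0.002, 0.002, -0.0, -0.001, 0.0, 0.0]
```

Request:
servo_tool(rows=[[[1,-0.031,0.047,-0.015,0,0,-0.836],[1,-0.031,0.047,-0.015,0,0,-0.836],[1,-0.031,0.047,-0.015,0,0,-0.836],[1,-0.031,0.047,-0.015,0,0,-0.836],[1,-0.031,0.047,-0.015,0,0,-0.836],[1,-0.031,0.047,-0.015,0,0,-0.836],[1,-0.031,0.047,-0.015,0,0,-0.836],[1,-0.031,0.047,-0.015,0,0,-0.836],[1,-0.031,0.047,-0.015,0,0,-0.836],[1,-0.031,0.047,-0.015,0,0,-0.836],[1,-0.031,0.047,-0.015,0,0,-0.836]]])

```text
time_s: 9.35
ee_pos: [547.2, -79.2, 321.0]
ee_rot: [-0.001, -0.301, 0.954, -0.0]
force: [-0.4, 0.1, 0.0]
width: 85.2
finger_force: 0.0
```

Request:
servo_tool(rows=[[[1,-0.043,0.035,0,0,0,-0.9],[1,-0.043,0.035,0,0,0,-0.9],[1,-0.043,0.035,0,0,0,-0.9],[1,-0.043,0.035,0,0,0,-0.9],[1,-0.043,0.035,0,0,0,-0.9],[1,-0.043,0.035,0,0,0,-0.9],[1,-0.043,0.035,0,0,0,-0.9],[1,-0.043,0.035,0,0,0,-0.9],[1,-0.043,0.035,0,0,0,-0.9],[1,-0.043,0.035,0,0,0,-0.9],[1,-0.043,0.035,0,0,0,-0.9],[1,0,0,0,0,0,0],[1,0,0,0,0,0,0]]])

```text
time_s: 10.65
ee_pos: [513.5, 214.9, 321.2]
ee_rot: [-0.0, -0.673, 0.74, -0.0]
force: [0.8, -0.5, -0.4]
width: 85.5
finger_force: 0.0
```

Run:
```python
from h import *
o=bot.observe();print(o['ee_pos'],o['ee_rot'],o['joints'],o['time_s'])
snap('wrist','w4.png')
```

```text
[513.52462201 214.8935198  321.20829019] [-9.43269514e-05 -6.72955156e-01  7.39683182e-01 -3.74085913e-04] [-0.66977407  0.15920144  0.17958212  1.76960685 -0.02938487  1.21544437
  2.56500084] 10.65
```

View pics/w4.png

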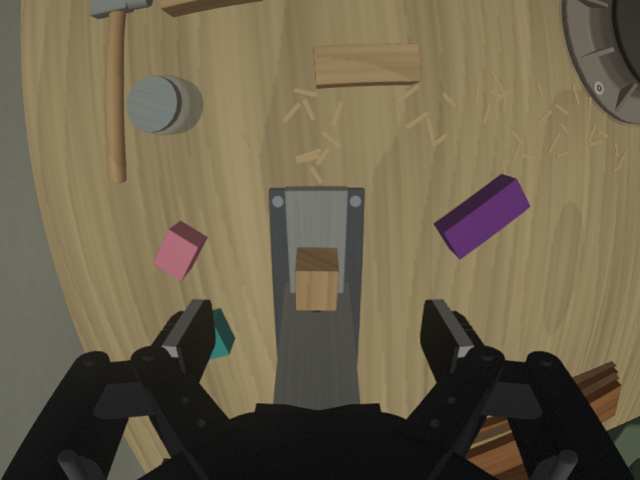

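Run:
```python
from h import *
o=bot.observe()
a,b=px('wrist',286,191,90.2,o),px('wrist',348,190.5,90.2,o);e=(a+b)/2
c,d=px('wrist',289.5,292,55,o),px('wrist',343.5,292,55,o);f=(c+d)/2
print(a,b,np.linalg.norm(a-b));print(c,d,np.linalg.norm(c-d));print('len',np.linalg.norm((e-f)[:2]),136*np.cos(np.radians(15)))
g=(e-f);print('yaw',np.degrees(np.arctan2(g[1],g[0])), 'edge yaw',np.degrees(np.arctan2(*(b-a)[:2][::-1]))-90+0)
u=np.radians(-95.25);ux=np.array([np.cos(u),np.sin(u)])
print('origin from end',e[:2]-131.4*ux,'from foot',f)
q,w=px('wrist',279,201,10,o),px('wrist',355,201,10,o);print('screws',q,w,(q+w)/2)
# blank c
print('blank_c',[px('wrist',u,v,45,o).round(0).tolist() for u,v in[(314,47),(419,44),(419,79),(315,83)]])
# offcut hypotheses
for off in (0,5,10,20,30):
  O=np.r_[e[:2]-131.4*ux,55];s,cc=np.sin(np.radians(15)),np.cos(np.radians(15))
  bx=np.r_[ux*cc,s];bz=np.r_[-ux*s,cc];by=np.cross(bz,bx)
  P=[O+bx*(off+dx)+by*dy+bz*45 for dx,dy in((0,-22.5),(55,-22.5),(55,22.5),(0,22.5))]+[O+bx*(off+55)-by*22.5]
  print(off,[proj('wrist',p,o).round(0).tolist() for p in P])
P=[O+bx*0+by*dy+bz*200 for dy in(-40,40)];print('bs top',[proj('wrist',p,o).round(0).tolist() for p in P])
```

```text
[545.15604915 202.02328002  90.2       ] [482.22101482 207.61195502  90.2       ] 63.18268618907165
[559.65675122 331.16501847  55.        ] [494.29283275 337.47355552  55.        ] 65.66764406470455
len 130.18143915717417 131.3659123753133
yaw -95.85778130147509 edge yaw 84.92540551317262
origin from end [525.71184468 335.66638501] from foot [526.97479199 334.319287    55.        ]
screws [563.6245913  227.17334095  10.        ] [469.26985847 236.329699    10.        ] [516.44722489 231.75151997  10.        ]
blank_c [[502.0, 49.0, 45.0], [383.0, 52.0, 45.0], [387.0, 93.0, 45.0], [505.0, 91.0, 45.0]]
0 [[338.0, 319.0], [339.0, 281.0], [296.0, 281.0], [298.0, 319.0], [337.0, 256.0]]
5 [[338.0, 316.0], [339.0, 277.0], [295.0, 277.0], [297.0, 316.0], [337.0, 252.0]]
10 [[338.0, 312.0], [340.0, 273.0], [295.0, 274.0], [297.0, 313.0], [338.0, 249.0]]
20 [[338.0, 306.0], [340.0, 265.0], [295.0, 266.0], [297.0, 306.0], [338.0, 241.0]]
30 [[339.0, 299.0], [340.0, 257.0], [294.0, 257.0], [297.0, 299.0], [338.0, 233.0]]
bs top [[365.0, 444.0], [271.0, 444.0]]
```

```bash
cat >> h.py <<'E'
_u=np.radians(-95.3);UX=np.array([np.cos(_u),np.sin(_u),0]);Z=np.array([0,0,1.])
_s,_c=np.sin(np.radians(15)),np.cos(np.radians(15))
BO=np.array([526.3,335,55]);BX=UX*_c+Z*_s;BZ=-UX*_s+Z*_c;BY=np.cross(BZ,BX)
BR=np.c_[BX,-BY,-BZ]  # tool aligned to the bed
def bed(x,z,y=0): return BO+BX*x+BY*y+BZ*z
def tcp(g,R): return mk(np.asarray(g)+R[:,2]*18.7,R)
E
python3 - <<'E'
from h import *
R=down(264.7);T1=tcp(bed(42,24),R);T0=T1.copy();T0[2,3]+=110;print(T1[:3,3])
T=go(T0);T=go(T1,T,vmax=25)
E
```

```text
[523.1264027  300.7896599   70.35261973]
4 x [-0.044, -0.0, 0.07, -0.001, -0.002, -0.011] + [0.001, -0.002, 0.002, -0.002, -0.001, -0.001]
5 x [0.0, 0.0, 0.044, 0.0, 0.0, 0.0] + [0.0, 0.0, -0.0, 0.0, 0.0, 0.0]
```

Request:
servo_tool(rows=[[[1,-0.044,0,0.07,0,-0.002,-0.011],[1,-0.044,0,0.07,0,-0.002,-0.011],[1,-0.044,0,0.07,0,-0.002,-0.011],[1,-0.043,-0.002,0.072,0,0,-0.011],[1,0,0,0.044,0,0,0],[1,0,0,0.044,0,0,0],[1,0,0,0.044,0,0,0],[1,0,0,0.044,0,0,0],[1,0,0,0.044,0,0,0],[-1,0,0,0,0,0,0],[-1,0,0,0,0,0,0],[-1,0,0,0,0,0,0],[-1,0,0,0,0,0,0],[-1,0,0,0,0,0,0],[-1,0,0,0,0,0,0],[-1,0,0,0,0,0,0]]], force=50)

```text
time_s: 12.3
ee_pos: [524.3, 301.2, 71.4]
ee_rot: [0.001, -0.673, 0.739, -0.0]
force: [-1.6, -0.2, 7.1]
width: 44.2
finger_force: 52.0
```

Run:
```python
from h import *
T=pose(bot.observe());print(T[:3,3]);
R=down(264.7);T=go(mk([523,290,290],R),T)
T=go(mk([560,-50,290],down(215)),T);T=go(mk([590,-354,150],down(175)),T);T=go(mk([590,-354,48],down(175)),T)
```

```text
[524.30478128 301.17494869  71.3771563 ]
6 x [0.004, 0.0, -0.073, -0.003, 0.002, -0.002] + [-0.002, 0.0, 0.001, -0.002, 0.0, 0.001]
12 x [0.049, -0.033, -0.0, 0.0, 0.0, 0.828] + [-0.005, 0.001, -0.0, 0.0, 0.0, 0.004]
9 x [0.014, -0.068, 0.031, 0.0, 0.0, 0.889] + [-0.0, 0.001, 0.001, 0.0, 0.0, -0.001]
3 x [-0.0, 0.0, 0.068, 0.0, 0.0, -0.0] + [-0.0, 0.0, -0.0, 0.0, 0.0, -0.0]
```

Request:
servo_tool(rows=[[[-1,0.004,0,-0.073,0,0,0],[-1,0.004,0,-0.073,0,0,0],[-1,0.004,0,-0.073,0,0,0],[-1,0.004,0,-0.073,0,0,0],[-1,0.004,0,-0.073,0,0,0],[-1,0.004,0,-0.073,0,0,0],[-1,0.049,-0.033,0,0,0,0.828],[-1,0.049,-0.033,0,0,0,0.828],[-1,0.049,-0.033,0,0,0,0.828],[-1,0.049,-0.033,0,0,0,0.828],[-1,0.049,-0.033,0,0,0,0.828],[-1,0.049,-0.033,0,0,0,0.828],[-1,0.049,-0.033,0,0,0,0.828],[-1,0.049,-0.033,0,0,0,0.828],[-1,0.049,-0.033,0,0,0,0.828],[-1,0.049,-0.033,0,0,0,0.828],[-1,0.049,-0.033,0,0,0,0.828],[-1,0.049,-0.033,0,0,0,0.828]]])

```text
time_s: 14.1
ee_pos: [556.6, -55.0, 289.1]
ee_rot: [0.0, -0.298, 0.955, -0.0]
force: [0.1, 0.3, 0.2]
width: 44.4
finger_force: 51.3
```

Request:
servo_tool(rows=[[[-1,0.014,-0.068,0.031,0,0,0.889],[-1,0.014,-0.068,0.031,0,0,0.889],[-1,0.014,-0.068,0.031,0,0,0.889],[-1,0.014,-0.068,0.031,0,0,0.889],[-1,0.014,-0.068,0.031,0,0,0.889],[-1,0.014,-0.068,0.031,0,0,0.889],[-1,0.014,-0.068,0.031,0,0,0.889],[-1,0.014,-0.068,0.031,0,0,0.889],[-1,0.014,-0.068,0.031,0,0,0.889],[-1,0,0,0,0,0,0]]])

```text
time_s: 15.1
ee_pos: [582.7, -363.3, 147.9]
ee_rot: [-0.002, 0.05, 0.999, -0.001]
force: [-1.3, 0.2, -0.9]
width: 44.5
finger_force: 51.4
```

Request:
servo_tool(rows=[[[-1,-0.012,0.014,0.078,0,0,0],[-1,0,0,0.078,0,0,0],[-1,0,0,0.078,0,0,0],[-1,0,0,0,0,0,0],[0.45,0,0,0,0,0,0],[0.45,0,0,0,0,0,0],[0.45,0,0,0,0,0,0],[0.45,0,0,0,0,0,0],[0.45,0,0,-0.04,0,0,0],[0.45,0,0,-0.08,0,0,0],[1,0,0,-0.09,0,0,0],[1,0,0,-0.09,0,0,0],[1,0,0,-0.09,0,0,0],[1,0,0,-0.05,0,0,0],[1,0,0,0,0,0,0]]])

```text
time_s: 16.6
ee_pos: [594.9, -352.2, 257.8]
ee_rot: [0.003, 0.044, 0.999, -0.001]
force: [0.7, -0.3, 0.5]
width: 85.4
finger_force: 0.0
```

Run:
```python
from h import *
T=go(mk([505,-145,300],down(180)))
```

```text
6 x [0.033, 0.067, -0.014, -0.004, 0.013, -0.168] + [0.002, 0.003, -0.002, -0.001, 0.001, -0.0]
```

Request:
servo_tool(rows=[[[1,0.033,0.067,-0.014,-0.004,0.013,-0.168],[1,0.033,0.067,-0.014,-0.004,0.013,-0.168],[1,0.033,0.067,-0.014,-0.004,0.013,-0.168],[1,0.033,0.067,-0.014,-0.004,0.013,-0.168],[1,0.033,0.067,-0.014,-0.004,0.013,-0.168],[1,0.033,0.067,-0.014,-0.004,0.013,-0.168],[1,0,0,0,0,0,0],[1,0,0,0,0,0,0]]])

```text
time_s: 17.4
ee_pos: [505.1, -144.6, 295.5]
ee_rot: [-0.003, -0.001, 1.0, 0.002]
force: [0.3, -0.2, -0.9]
width: 85.5
finger_force: 0.0
```

Run:
```python
from h import *
import json
o=bot.observe();print(o['ee_pos'],o['ee_rot'],o['time_s']);json.dump({k:np.array(o[k]).tolist() for k in('ee_pos','ee_rot')},open('o5.json','w'))
snap('wrist','w5.png')
```

```text
[ 505.13682062 -144.5915283   295.45125226] [-2.62453967e-03 -9.46735249e-04  9.99994907e-01  1.54953440e-03] 17.4
```

View pics/w5.png

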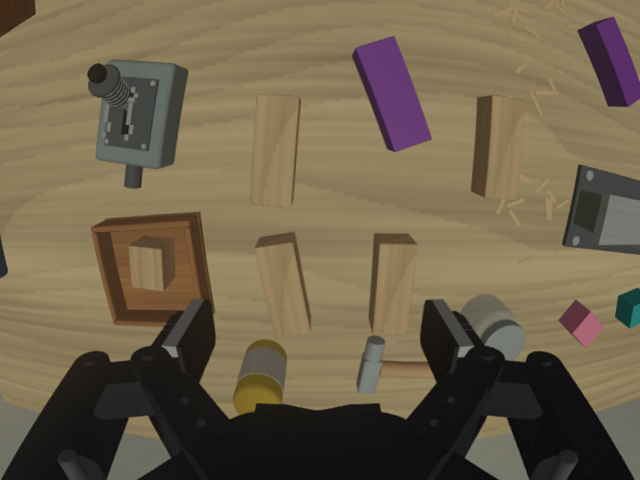

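Run:
```python
from h import *
import json;o=json.load(open('o5.json'))
B={'d':[(257,95),(299,96),(293,206),(251,205)],'b':[(258,248),(299,245),(310,332),(270,334)],'a':[(374,243),(416,243),(409,333),(370,333)],'c':[(492,98),(524,100),(520,198),(488,196)]}
for k,q in B.items():
    P=np.array([px('wrist',u,v,45,o) for u,v in q]);d=P[3]-P[0]+P[2]-P[1]
    print(k,P.mean(0).round(1),'yaw',np.degrees(np.arctan2(d[1],d[0])).round(1),np.linalg.norm(d)/2,np.linalg.norm(P[1]-P[0]),np.linalg.norm(P[3]-P[2]))
```

```text
d [ 455.6 -189.3   45. ] yaw -4.0 118.37409126112931 44.04579179816404 46.037519634420434
b [ 617.8 -182.6   45. ] yaw 5.0 113.06012258582827 46.46463817004573 49.735834845074294
a [616.5 -54.8  45. ] yaw 1.3 118.29466079848716 48.85745569011733 50.169239636076284
c [443.8  73.9  45. ] yaw 1.5 114.66588918545126 43.424997604088105 44.867376030446195
```

```bash
cat >> h.py <<'E'
def pick(c,yaw,off=20,zt=5):
    """c: blank centre xy, yaw of tool x"""
    R=down(yaw);g=np.r_[np.array(c)+off*R[:2,0],zt]
    T=go(mk(g+[0,0,75],R));T=go(mk(g,R),T,vmax=27)
def place(lv,h=23.7,xg=80):
    T=go(mk([480,-30,250],down(200)) if 0 else mk([np.clip(bot.observe()['ee_pos'][0],470,560),bot.observe()['ee_pos'][1]+10,300],down(195)))
    print('mid');T=go(mk([545,60,330],down(235)),T)
    t=tcp(bed(xg+10,h+45*(lv-1)+50),BR);print('appr');T=go(t,T)
    print('down');T=go(tcp(bed(xg+10,h+45*(lv-1)+3),BR),T,vmax=25)
E
python3 - <<'E'
from h import *
pick([455.6,-189.3],176)
E
```

```text
6 x [0.023, -0.015, 0.072, 0.004, -0.011, 0.134] + [-0.003, 0.001, -0.001, 0.003, -0.001, 0.0]
3 x [0.0, -0.0, 0.05, -0.0, 0.0, 0.0] + [0.0, -0.0, -0.0, -0.0, 0.0, 0.0]
```

Request:
servo_tool(rows=[[[1,0.023,-0.015,0.072,0.004,-0.011,0.134],[1,0.023,-0.015,0.072,0.004,-0.011,0.134],[1,0.023,-0.015,0.072,0.004,-0.011,0.134],[1,0.023,-0.015,0.072,0.004,-0.011,0.134],[1,0.023,-0.015,0.072,0.004,-0.011,0.134],[1,0.02,-0.014,0.071,0.004,-0.011,0.134],[1,0,0,0.05,0,0,0],[1,0,0,0.05,0,0,0],[1,0,0,0.05,0,0,0],[1,0,0,0,0,0,0],[-1,0,0,0,0,0,0],[-1,0,0,0,0,0,0],[-1,0,0,0,0,0,0],[-1,0,0,0,0,0,0],[-1,0,0,0,0,0,0],[-1,0,0,0,0,0,0],[-1,0,0,0,0,0,0]]], force=60)

```text
time_s: 19.15
ee_pos: [436.3, -188.0, 6.1]
ee_rot: [0.001, 0.035, 0.999, -0.0]
force: [-2.5, -1.7, 10.7]
width: 44.5
finger_force: 60.5
```

Run:
```python
from h import *
place(1)
```

```text
7 x [-0.01, 0.002, -0.084, -0.001, 0.002, -0.544] + [0.0, 0.001, 0.0, 0.002, 0.002, 0.002]
mid
9 x [-0.043, 0.036, -0.007, -0.0, -0.0, -0.889] + [-0.005, -0.0, 0.003, 0.0, -0.0, 0.001]
appr
8 x [-0.05, 0.026, 0.044, 0.097, 0.366, -0.738] + [-0.004, 0.001, -0.0, 0.001, 0.004, -0.001]
down
2 x [-0.0, -0.0, 0.047, -0.0, 0.0, -0.0] + [-0.0, -0.0, -0.0, -0.0, 0.0, -0.0]
```

Request:
servo_tool(rows=[[[-1,-0.01,0.002,-0.084,0,0,-0.544],[-1,-0.01,0.002,-0.084,0,0,-0.544],[-1,-0.01,0.002,-0.084,0,0,-0.544],[-1,-0.01,0.002,-0.084,0,0,-0.544],[-1,-0.01,0.002,-0.084,0,0,-0.544],[-1,-0.01,0.002,-0.084,0,0,-0.544],[-1,-0.01,0.002,-0.084,0,0,-0.544],[-1,-0.043,0.036,-0.007,0,0,-0.889],[-1,-0.043,0.036,-0.007,0,0,-0.889],[-1,-0.043,0.036,-0.007,0,0,-0.889],[-1,-0.043,0.036,-0.007,0,0,-0.889],[-1,-0.043,0.036,-0.007,0,0,-0.889],[-1,-0.043,0.036,-0.007,0,0,-0.889],[-1,-0.043,0.036,-0.007,0,0,-0.889],[-1,-0.043,0.036,-0.007,0,0,-0.889],[-1,-0.043,0.036,-0.007,0,0,-0.889]]])

```text
time_s: 20.75
ee_pos: [543.3, 60.5, 330.4]
ee_rot: [-0.0, -0.465, 0.885, 0.0]
force: [0.5, -1.2, -1.1]
width: 44.3
finger_force: 62.3
```

Request:
servo_tool(rows=[[[-1,-0.05,0.026,0.044,0.097,0.366,-0.738],[-1,-0.05,0.026,0.044,0.097,0.366,-0.738],[-1,-0.05,0.026,0.044,0.097,0.366,-0.738],[-1,-0.05,0.026,0.044,0.097,0.366,-0.738],[-1,-0.05,0.026,0.044,0.097,0.366,-0.738],[-1,-0.05,0.026,0.044,0.097,0.366,-0.738],[-1,-0.05,0.026,0.044,0.097,0.366,-0.738],[-1,-0.05,0.026,0.044,0.097,0.366,-0.738],[-1,0,0,0,0,0,0],[-1,0,0,0,0,0,0]]])

```text
time_s: 21.75
ee_pos: [517.0, 259.7, 131.4]
ee_rot: [-0.097, -0.669, 0.731, -0.088]
force: [1.4, 0.6, -1.1]
width: 44.3
finger_force: 62.2
```

```bash
cat >> h.py <<'E'
def inbed(o=None):
    o=o or bot.observe();T=pose(o);g=T[:3,3]-T[:3,2]*18.7-BO;f=np.array(o['force']);B=np.c_[BX,BY,BZ]
    print('t',o['time_s'],'grasp in bed',(g@B).round(1),'force',(f@B).round(1),'rotvec err deg',np.degrees(Ro.from_matrix(T[:3,:3].T@BR).as_rotvec()).round(2),'w',o['width'],'j',np.round(o['joints'],2))
E
python3 - <<'E'
from h import *
inbed();go(tcp(bed(90,24.8+3),BR),vmax=25)
E
```

```text
t 21.75 grasp in bed [93.  -2.3 72.8] force [-1.   1.4 -0.9] rotvec err deg [ 0.06 -0.03  0.25] w 44.266438571044816 j [-0.86  0.48  0.23  1.82  0.1   1.04  2.35]
2 x [-0.003, -0.002, 0.045, 0.006, -0.003, 0.025] + [-0.0, -0.001, 0.0, -0.0, -0.0, -0.001]
```

Request:
servo_tool(rows=[[[-1,-0.003,-0.002,0.045,0.006,-0.003,0.025],[-1,-0.003,-0.003,0.045,0.006,-0.003,0.025],[-1,-0.01,0,0,0,0,0],[-1,-0.006,0,0,0,0,0],[-1,0,0,0,0,0,0],[-1,0,0,0,0,0,0]]])

```text
time_s: 22.35
ee_pos: [520.7, 257.6, 86.7]
ee_rot: [-0.095, -0.667, 0.734, -0.088]
force: [0.1, -0.1, -2.2]
width: 44.2
finger_force: 62.2
```

Run:
```python
from h import *
inbed()
```

```text
t 22.35 grasp in bed [83.1  1.6 29.2] force [-0.4  0.2 -2.1] rotvec err deg [-0.08  0.11 -0.21] w 44.24682014211412 j [-0.85  0.54  0.22  1.84  0.1   0.95  2.34]
```

Request:
servo_tool(rows=[[[-1,0,0.003,0.007,0,0,0],[-1,0,0,0.003,0,0,0],[-1,-0.006,0,0,0,0,0],[-1,-0.004,0,0,0,0,0],[-1,0,0,0,0,0,0],[-1,0,0,0,0,0,0]]])

```text
time_s: 22.95
ee_pos: [520.2, 258.9, 82.2]
ee_rot: [-0.096, -0.666, 0.735, -0.089]
force: [-6.3, -11.0, 39.1]
width: 44.6
finger_force: 66.2
```

Run:
```python
from h import *
inbed()
```

```text
t 22.95 grasp in bed [80.8  1.  25.2] force [21.2 -5.3 34.8] rotvec err deg [-0.09 -0.03 -0.35] w 44.610720649743556 j [-0.85  0.54  0.22  1.84  0.1   0.95  2.33]
```

Request:
servo_tool(rows=[[[-1,0,0,-0.002,0,0,0],[-1,-0.002,0,0,0,0,0],[-1,0,0,0,0,0,0]]])

```text
time_s: 23.25
ee_pos: [520.0, 261.0, 81.7]
ee_rot: [-0.096, -0.666, 0.734, -0.089]
force: [-2.6, -6.1, 19.0]
width: 44.2
finger_force: 64.2
```

Run:
```python
from h import *
inbed()
```

```text
t 23.25 grasp in bed [78.6  0.6 25.3] force [11.  -2.  16.7] rotvec err deg [-0.08  0.02 -0.29] w 44.19628755342426 j [-0.85  0.54  0.22  1.84  0.1   0.95  2.33]
```

Request:
servo_tool(rows=[[[-1,0,0,-0.002,0,0,0],[-1,-0.003,0,0,0,0,0],[-1,-0.003,0,0,0,0,0],[-1,0,0,0,0,0,0]]])

```text
time_s: 23.65
ee_pos: [519.6, 262.0, 81.4]
ee_rot: [-0.098, -0.666, 0.734, -0.089]
force: [-5.6, -16.6, 21.5]
width: 44.5
finger_force: 63.9
```

Run:
```python
from h import *
inbed()
```

```text
t 23.65 grasp in bed [77.6  0.1 25.3] force [22.  -4.1 16.4] rotvec err deg [ 0.04 -0.19 -0.31] w 44.48459527719141 j [-0.86  0.55  0.22  1.84  0.1   0.95  2.33]
```

Request:
servo_tool(rows=[[[0.6,0,0,0,0,0,0],[0.6,0,0,0,0,0,0],[0.6,0,0,0,0,0,0],[0.6,0,0,0,0,0,0],[0.6,0,0,-0.04,0,0,0],[0.6,0,0,-0.08,0,0,0],[1,0,0,-0.09,0,0,0],[1,0,0,-0.09,0,0,0],[1,0.02,0,-0.09,0,0,0],[1,0,0,0,0,0,0]]])

```text
time_s: 24.65
ee_pos: [525.1, 307.5, 277.4]
ee_rot: [-0.092, -0.667, 0.734, -0.088]
force: [-0.4, 0.7, 0.2]
width: 85.3
finger_force: 0.0
```

Run:
```python
from h import *
snap('wrist','w6.png');o=bot.observe()
# expected outline of blank on bed
P=[bed(x,z,y) for x,z,y in((0,45,-22.5),(120,45,-22.5),(120,45,22.5),(0,45,22.5))]
im=cv2.imread('pics/w6.png');pt=np.array([proj('wrist',p,o) for p in P]);cv2.polylines(im,[pt.round().astype(int)],True,(0,0,255),1);cv2.imwrite('pics/w6.png',im)
T=go(mk([470,120,280],down(220)));pick_=T
R=down(181.5);g=np.r_[np.array([443.8,73.9])+12*R[:2,0],5]
T=go(mk(g+[0,0,75],R),T);T=go(mk(g,R),T,vmax=27)
```

```text
11 x [0.036, -0.006, 0.004, -0.109, -0.252, 0.804] + [-0.004, 0.001, 0.002, 0.003, -0.002, 0.003]
9 x [0.012, -0.006, 0.044, 0.0, -0.0, 0.856] + [-0.0, -0.003, 0.004, 0.0, -0.0, -0.004]
3 x [-0.0, 0.0, 0.05, 0.0, -0.0, 0.0] + [-0.0, 0.0, -0.0, 0.0, -0.0, 0.0]
```

View pics/w6.png

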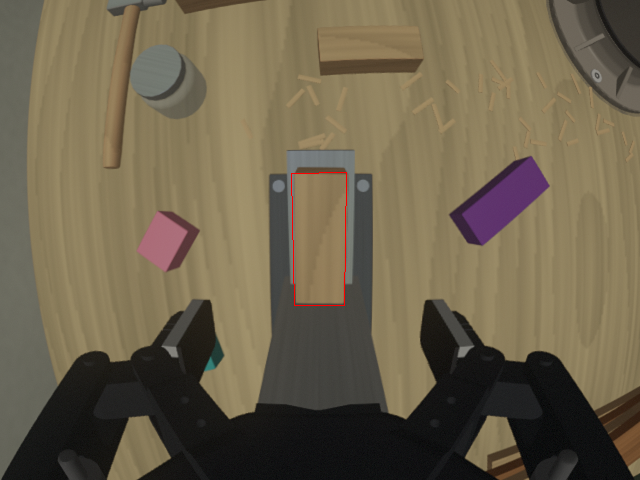

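Request:
servo_tool(rows=[[[1,0.036,-0.006,0.004,-0.109,-0.252,0.804],[1,0.036,-0.006,0.004,-0.109,-0.252,0.804],[1,0.036,-0.006,0.004,-0.109,-0.252,0.804],[1,0.036,-0.006,0.004,-0.109,-0.252,0.804],[1,0.036,-0.006,0.004,-0.109,-0.252,0.804],[1,0.036,-0.006,0.004,-0.109,-0.252,0.804],[1,0.036,-0.006,0.004,-0.109,-0.252,0.804],[1,0.036,-0.006,0.004,-0.109,-0.252,0.804],[1,0.036,-0.006,0.004,-0.109,-0.252,0.804],[1,0.036,-0.006,0.004,-0.109,-0.252,0.804],[1,0.036,-0.006,0.004,-0.109,-0.252,0.804],[1,-0.004,0.001,0.002,0,0,0]]])

```text
time_s: 25.9
ee_pos: [467.7, 116.4, 277.1]
ee_rot: [-0.003, -0.339, 0.941, -0.001]
force: [-0.1, -0.3, 0.4]
width: 85.1
finger_force: 0.0
```

Request:
servo_tool(rows=[[[1,0.012,-0.006,0.044,0,0,0.856],[1,0.012,-0.006,0.044,0,0,0.856],[1,0.012,-0.006,0.044,0,0,0.856],[1,0.012,-0.006,0.044,0,0,0.856],[1,0.012,-0.006,0.044,0,0,0.856],[1,0.012,-0.006,0.044,0,0,0.856],[1,0.012,-0.006,0.044,0,0,0.856],[1,0.012,-0.006,0.044,0,0,0.856],[1,0.012,-0.006,0.044,0,0,0.856],[1,0,0,0,0,0,0],[1,0,0,0,0,0,0]]])

```text
time_s: 27.0
ee_pos: [429.9, 73.3, 80.1]
ee_rot: [-0.003, -0.014, 1.0, -0.002]
force: [-0.1, 0.7, 0.4]
width: 85.4
finger_force: 0.0
```

Run:
```python
from h import *
R=down(181.5);g=np.r_[np.array([443.8,73.9])+12*R[:2,0],5]
print(bot.observe()['joints']);T=go(mk(g,R),vmax=27)
```

```text
[-0.71989648  0.2848342   0.46228062  2.27421442 -0.20986294  0.62780843
  1.4969729 ]
3 x [-0.001, 0.0, 0.05, -0.017, -0.02, 0.009] + [-0.001, 0.001, 0.0, 0.001, -0.0, -0.0]
```

Request:
servo_tool(rows=[[[1,-0.001,0,0.05,-0.017,-0.02,0.009],[1,-0.001,0,0.05,-0.017,-0.02,0.009],[1,-0.002,0.001,0.05,-0.017,-0.02,0.009],[1,0,0,0,0,0,0],[-1,0,0,0,0,0,0],[-1,0,0,0,0,0,0],[-1,0,0,0,0,0,0],[-1,0,0,0,0,0,0],[-1,0,0,0,0,0,0],[-1,0,0,0,0,0,0],[-1,0,0,0,0,0,0]]], force=60)

```text
time_s: 28.1
ee_pos: [432.5, 74.0, 6.6]
ee_rot: [0.002, -0.011, 1.0, 0.001]
force: [-4.1, 0.1, 21.5]
width: 44.7
finger_force: 57.6
```

Run:
```python
from h import *
o=bot.observe();h=o['ee_pos'][2]+18.7;print('h',h)
T=go(mk([455,90,250],down(205)))
T=go(tcp(bed(80,h+45+40),BR),T)
```

```text
h 25.270072093569986
6 x [-0.009, 0.004, -0.081, 0.003, 0.007, -0.79] + [0.002, -0.0, -0.001, 0.001, -0.002, 0.003]
14 x [-0.03, 0.01, 0.009, 0.112, 0.195, -0.848] + [-0.0, -0.0, -0.007, -0.001, -0.008, 0.003]
```

Request:
servo_tool(rows=[[[-1,-0.009,0.004,-0.081,0.003,0.007,-0.79],[-1,-0.009,0.004,-0.081,0.003,0.007,-0.79],[-1,-0.009,0.004,-0.081,0.003,0.007,-0.79],[-1,-0.009,0.004,-0.081,0.003,0.007,-0.79],[-1,-0.009,0.004,-0.081,0.003,0.007,-0.79],[-1,-0.009,0.004,-0.081,0.003,0.007,-0.79]]])

```text
time_s: 28.7
ee_pos: [455.4, 90.2, 250.8]
ee_rot: [-0.001, -0.218, 0.976, -0.0]
force: [1.2, 0.8, -2.3]
width: 44.8
finger_force: 62.4
```

Request:
servo_tool(rows=[[[-1,-0.03,0.01,0.009,0.112,0.195,-0.848],[-1,-0.03,0.01,0.009,0.112,0.195,-0.848],[-1,-0.03,0.01,0.009,0.112,0.195,-0.848],[-1,-0.03,0.01,0.009,0.112,0.195,-0.848],[-1,-0.03,0.01,0.009,0.112,0.195,-0.848],[-1,-0.03,0.01,0.009,0.112,0.195,-0.848],[-1,-0.03,0.01,0.009,0.112,0.195,-0.848],[-1,-0.03,0.01,0.009,0.112,0.195,-0.848],[-1,-0.03,0.01,0.009,0.112,0.195,-0.848],[-1,-0.03,0.01,0.009,0.112,0.195,-0.848],[-1,-0.03,0.01,0.009,0.112,0.195,-0.848],[-1,-0.03,0.01,0.009,0.112,0.195,-0.848],[-1,-0.03,0.01,0.009,0.112,0.195,-0.848],[-1,-0.03,0.01,0.009,0.112,0.195,-0.848],[-1,0,0,0,0,0,0],[-1,0,0,0,0,0,0],[-1,0,0,0,0,0,0]]])

```text
time_s: 30.4
ee_pos: [521.7, 280.0, 159.1]
ee_rot: [-0.097, -0.668, 0.733, -0.088]
force: [0.1, -0.5, -0.9]
width: 44.8
finger_force: 62.3
```

Run:
```python
from h import *
inbed();go(tcp(bed(80,25.3+45+2),BR),vmax=25)
```

```text
t 30.4 grasp in bed [ 80.2   0.5 105. ] force [ 0.2  0.2 -1. ] rotvec err deg [ 0.06 -0.11 -0.04] w 44.82031390709653 j [-0.88  0.47  0.23  1.76  0.1   1.11  2.33]
2 x [-0.0, 0.0, 0.033, 0.006, -0.011, -0.004] + [-0.001, 0.001, -0.001, -0.0, -0.001, -0.0]
```

Request:
servo_tool(rows=[[[-1,0,0,0.033,0.006,-0.011,0],[-1,0,0,0.033,0.006,-0.011,0],[-1,-0.006,0,0,0,0,0],[-1,-0.006,0,0,0,0,0],[-1,0,0,0,0,0,0],[-1,0,0,0,0,0,0]]])

```text
time_s: 31.0
ee_pos: [521.1, 278.0, 125.2]
ee_rot: [-0.097, -0.668, 0.732, -0.088]
force: [-0.2, 0.5, -2.6]
width: 44.3
finger_force: 60.6
```

Run:
```python
from h import *
inbed()
```

```text
t 31.0 grasp in bed [73.5  0.1 71.7] force [-1.2 -0.2 -2.4] rotvec err deg [ 0.02 -0.01  0.06] w 44.289596108343176 j [-0.87  0.5   0.23  1.79  0.09  1.04  2.33]
```

Push on gently until the backstop answers, then lower a little.

Request:
servo_tool(rows=[[[-1,-0.004,0,0,0,0,0],[-1,-0.004,0,0,0,0,0],[-1,0,0,0,0,0,0],[-1,0,0,0,0,0,0]]])

```text
time_s: 31.4
ee_pos: [521.4, 281.0, 124.0]
ee_rot: [-0.097, -0.668, 0.732, -0.088]
force: [-1.0, -5.4, 3.0]
width: 44.6
finger_force: 60.4
```

Run:
```python
from h import *
inbed()
```

```text
t 31.4 grasp in bed [70.2  0.1 71.3] force [ 6.1 -0.5  1.5] rotvec err deg [ 0.05 -0.1   0.05] w 44.5795421398486 j [-0.88  0.51  0.23  1.78  0.09  1.04  2.33]
```

Request:
servo_tool(rows=[[[-1,-0.002,0,0.003,0,0,0],[-1,-0.001,0,0.001,0,0,0],[-1,0,0,0,0,0,0],[-1,0,0,0,0,0,0]]])

```text
time_s: 31.8
ee_pos: [521.7, 280.9, 122.6]
ee_rot: [-0.098, -0.668, 0.733, -0.089]
force: [-4.3, -11.1, 16.3]
width: 44.6
finger_force: 61.9
```

Run:
```python
from h import *
inbed()
```

```text
t 31.8 grasp in bed [69.9  0.5 69.9] force [15.2 -3.3 12.8] rotvec err deg [ 0.05 -0.16 -0.  ] w 44.61838577638072 j [-0.88  0.51  0.23  1.78  0.09  1.04  2.33]
```

Request:
servo_tool(rows=[[[0.6,0,0,0,0,0,0],[0.6,0,0,0,0,0,0],[0.6,0,0,0,0,0,0],[0.6,0,0,0,0,0,0],[0.6,0,0,-0.04,0,0,0],[0.6,0,0,-0.08,0,0,0],[1,0,0,-0.09,0,0,0],[1,0,0,-0.09,0,0,0],[1,0.02,0,0,0,0,0],[1,0,0,0,0,0,0]]])

```text
time_s: 32.8
ee_pos: [524.7, 311.3, 270.0]
ee_rot: [-0.096, -0.668, 0.733, -0.088]
force: [-0.1, -1.0, -0.8]
width: 85.5
finger_force: 0.0
```

Run:
```python
from h import *
T=go(mk([540,110,290],down(220)));T=go(mk([590,-55,280],down(181)),T)
```

```text
11 x [0.033, -0.019, 0.001, -0.107, -0.258, 0.809] + [-0.001, 0.001, 0.004, 0.005, 0.003, -0.006]
9 x [0.004, -0.039, 0.002, -0.0, -0.0, 0.867] + [0.0, 0.001, 0.002, -0.0, -0.0, -0.003]
```

Request:
servo_tool(rows=[[[1,0.033,-0.019,0.001,-0.107,-0.258,0.809],[1,0.033,-0.019,0.001,-0.107,-0.258,0.809],[1,0.033,-0.019,0.001,-0.107,-0.258,0.809],[1,0.033,-0.019,0.001,-0.107,-0.258,0.809],[1,0.033,-0.019,0.001,-0.107,-0.258,0.809],[1,0.033,-0.019,0.001,-0.107,-0.258,0.809],[1,0.033,-0.019,0.001,-0.107,-0.258,0.809],[1,0.033,-0.019,0.001,-0.107,-0.258,0.809],[1,0.033,-0.019,0.001,-0.107,-0.258,0.809],[1,0.033,-0.019,0.001,-0.107,-0.258,0.809],[1,0.033,-0.019,0.001,-0.107,-0.258,0.809]]])

```text
time_s: 33.9
ee_pos: [539.3, 108.4, 291.2]
ee_rot: [-0.0, -0.339, 0.941, 0.001]
force: [0.2, -0.2, 0.1]
width: 85.6
finger_force: 0.0
```

Request:
servo_tool(rows=[[[1,0.004,-0.039,0.002,0,0,0.867],[1,0.004,-0.039,0.002,0,0,0.867],[1,0.004,-0.039,0.002,0,0,0.867],[1,0.004,-0.039,0.002,0,0,0.867],[1,0.004,-0.039,0.002,0,0,0.867],[1,0.004,-0.039,0.002,0,0,0.867],[1,0.004,-0.039,0.002,0,0,0.867],[1,0.004,-0.039,0.002,0,0,0.867],[1,0.004,-0.039,0.002,0,0,0.867],[1,0,0,0,0,0,0],[1,0,0,0,0,0,0]]])

```text
time_s: 35.0
ee_pos: [589.4, -56.1, 282.1]
ee_rot: [-0.001, -0.008, 1.0, 0.0]
force: [1.4, 1.1, 0.4]
width: 85.4
finger_force: 0.0
```

Run:
```python
from h import *
import json
o=bot.observe();print(o['ee_pos'],o['time_s']);json.dump({k:np.array(o[k]).tolist() for k in('ee_pos','ee_rot')},open('o7.json','w'))
snap('wrist','w7.png');im=cv2.imread('pics/w7.png')
def dr(c,yaw):
    R=Ro.from_euler('z',yaw,degrees=True).as_matrix()
    pt=np.array([proj('wrist',np.r_[c,45]+R@np.array([a,b,0]),o) for a,b in((60,22.5),(60,-22.5),(-60,-22.5),(-60,22.5))]);cv2.polylines(im,[pt.round().astype(int)],True,(0,0,255),1)
dr([616.5,-54.8],1.3);dr([617.8,-182.6],5);cv2.imwrite('pics/w7.png',im)
```

```text
[589.38646192 -56.13588966 282.14554566] 35.0
```

View pics/w7.png

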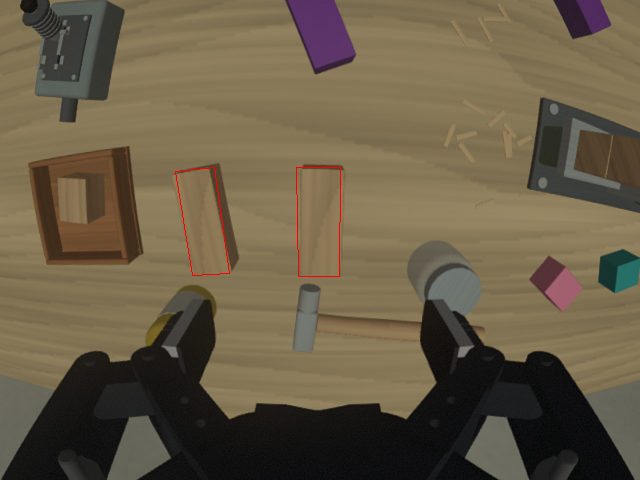

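Run:
```python
from h import *
pick([617,-54.8],180.6,zt=8)
```

```text
5 x [-0.003, 0.0, 0.08, 0.0, -0.003, 0.016] + [-0.0, 0.0, -0.002, 0.002, -0.001, 0.001]
3 x [-0.0, 0.0, 0.05, 0.0, -0.0, 0.0] + [-0.0, 0.0, 0.0, 0.0, -0.0, 0.0]
```

Request:
servo_tool(rows=[[[1,-0.003,0,0.08,0,-0.003,0.016],[1,-0.003,0,0.08,0,-0.003,0.016],[1,-0.003,0,0.08,0,-0.003,0.016],[1,-0.003,0,0.08,0,-0.003,0.016],[1,-0.003,0,0.078,0,-0.003,0.016],[1,0,0,0.05,0,0,0],[1,0,0,0.05,0,0,0],[1,0,0,0.05,0,0,0],[1,0,0,0,0,0,0],[-1,0,0,0,0,0,0],[-1,0,0,0,0,0,0],[-1,0,0,0,0,0,0],[-1,0,0,0,0,0,0],[-1,0,0,0,0,0,0],[-1,0,0,0,0,0,0],[-1,0,0,0,0,0,0]]], force=60)

```text
time_s: 36.65
ee_pos: [598.0, -55.5, 9.8]
ee_rot: [0.001, -0.005, 1.0, 0.0]
force: [-2.2, 1.4, 10.6]
width: 44.2
finger_force: 61.3
```

Run:
```python
from h import *
o=bot.observe();h=o['ee_pos'][2]+18.7;print('h',h)
T=go(mk([580,-45,260],down(190)));T=go(mk([550,80,310],down(230)),T)
T=go(tcp(bed(88,h+90+40),BR),T)
```

```text
h 28.474027590285463
6 x [0.006, 0.004, -0.083, -0.0, 0.003, -0.313] + [-0.002, -0.001, -0.002, -0.002, 0.002, 0.002]
9 x [-0.007, 0.028, -0.011, 0.0, 0.0, -0.889] + [-0.003, 0.002, -0.001, 0.0, 0.0, 0.001]
9 x [-0.042, 0.026, 0.017, 0.101, 0.323, -0.767] + [0.002, -0.003, -0.004, -0.001, 0.001, 0.003]
```

Request:
servo_tool(rows=[[[-1,0.006,0.004,-0.083,0,0.003,-0.313],[-1,0.006,0.004,-0.083,0,0.003,-0.313],[-1,0.006,0.004,-0.083,0,0.003,-0.313],[-1,0.006,0.004,-0.083,0,0.003,-0.313],[-1,0.006,0.004,-0.083,0,0.003,-0.313],[-1,0.006,0.004,-0.083,0,0.003,-0.313],[-1,-0.007,0.028,-0.011,0,0,-0.889],[-1,-0.007,0.028,-0.011,0,0,-0.889],[-1,-0.007,0.028,-0.011,0,0,-0.889],[-1,-0.007,0.028,-0.011,0,0,-0.889],[-1,-0.007,0.028,-0.011,0,0,-0.889],[-1,-0.007,0.028,-0.011,0,0,-0.889],[-1,-0.007,0.028,-0.011,0,0,-0.889],[-1,-0.007,0.028,-0.011,0,0,-0.889],[-1,-0.007,0.028,-0.011,0,0,-0.889]]])

```text
time_s: 38.15
ee_pos: [547.9, 79.0, 307.7]
ee_rot: [-0.001, -0.424, 0.906, 0.0]
force: [0.5, 0.7, -1.7]
width: 44.5
finger_force: 61.7
```

Request:
servo_tool(rows=[[[-1,-0.042,0.026,0.017,0.101,0.323,-0.767],[-1,-0.042,0.026,0.017,0.101,0.323,-0.767],[-1,-0.042,0.026,0.017,0.101,0.323,-0.767],[-1,-0.042,0.026,0.017,0.101,0.323,-0.767],[-1,-0.042,0.026,0.017,0.101,0.323,-0.767],[-1,-0.042,0.026,0.017,0.101,0.323,-0.767],[-1,-0.042,0.026,0.017,0.101,0.323,-0.767],[-1,-0.042,0.026,0.017,0.101,0.323,-0.767],[-1,-0.042,0.026,0.017,0.101,0.323,-0.767],[-1,0,0,0,0,0,0],[-1,0,0,0,0,0,0],[-1,0,0,0,0,0,0]]])

```text
time_s: 39.35
ee_pos: [519.1, 284.8, 207.3]
ee_rot: [-0.098, -0.668, 0.733, -0.088]
force: [0.5, -0.1, -1.5]
width: 44.3
finger_force: 61.9
```

Run:
```python
from h import *
inbed();go(tcp(bed(85,28.5+90+2.5),BR),vmax=20)
```

```text
t 39.35 grasp in bed [ 88.3  -2.6 152.8] force [-0.3  0.5 -1.4] rotvec err deg [ 0.09 -0.09  0.01] w 44.26636893008959 j [-0.89  0.42  0.24  1.72  0.1   1.2   2.34]
2 x [-0.003, -0.003, 0.032, 0.009, -0.009, 0.001] + [-0.001, 0.001, -0.001, -0.0, 0.0, 0.001]
```

Request:
servo_tool(rows=[[[-1,-0.003,-0.003,0.032,0.009,-0.009,0],[-1,-0.004,-0.002,0.031,0.009,-0.009,0],[-1,-0.005,0,0,0,0,0],[-1,0,0,0,0,0,0],[-1,0,0,0,0,0,0],[-1,0,0,0,0,0,0]]])

```text
time_s: 39.95
ee_pos: [521.3, 282.8, 176.1]
ee_rot: [-0.096, -0.668, 0.733, -0.088]
force: [1.1, -0.0, -1.8]
width: 44.4
finger_force: 61.9
```

Run:
```python
from h import *
inbed()
```

```text
t 39.95 grasp in bed [ 82.   -0.2 122.1] force [-0.5  1.  -1.8] rotvec err deg [-0.02  0.08  0.02] w 44.38140970592279 j [-0.89  0.45  0.23  1.75  0.1   1.14  2.34]
```

Request:
servo_tool(rows=[[[-1,-0.004,0,0.002,0,0,0],[-1,-0.003,0,0.001,0,0,0],[-1,0,0,0,0,0,0],[-1,0,0,0,0,0,0]]])

```text
time_s: 40.35
ee_pos: [521.3, 285.0, 173.2]
ee_rot: [-0.097, -0.668, 0.733, -0.088]
force: [-2.3, -5.5, 3.2]
width: 44.1
finger_force: 62.1
```

Run:
```python
from h import *
inbed()
```

```text
t 40.35 grasp in bed [ 79.1  -0.3 119.8] force [ 6.3 -1.8  1.6] rotvec err deg [ 0.02 -0.01  0.01] w 44.10000906167669 j [-0.89  0.45  0.23  1.75  0.1   1.14  2.33]
```

Request:
servo_tool(rows=[[[-1,-0.002,0,0.003,0,0,0],[-1,-0.001,0,0.001,0,0,0],[-1,0,0,0,0,0,0],[-1,0,0,0,0,0,0]]])

```text
time_s: 40.75
ee_pos: [521.5, 284.8, 172.3]
ee_rot: [-0.097, -0.667, 0.733, -0.088]
force: [-9.6, -12.9, 24.0]
width: 44.4
finger_force: 64.6
```

Run:
```python
from h import *
inbed()
```

```text
t 40.75 grasp in bed [ 79.   -0.2 119. ] force [19.5 -8.4 19.7] rotvec err deg [ 0.04 -0.07 -0.05] w 44.387298251859015 j [-0.89  0.46  0.23  1.75  0.1   1.14  2.33]
```

Request:
servo_tool(rows=[[[0.6,0,0,0,0,0,0],[0.6,0,0,0,0,0,0],[0.6,0,0,0,0,0,0],[0.6,0,0,0,0,0,0],[0.6,0,0,-0.04,0,0,0],[0.6,0,0,-0.08,0,0,0],[1,0,0,-0.09,0,0,0],[1,0.02,0,-0.03,0,0,0],[1,0,0,0,0,0,0]]])

```text
time_s: 41.65
ee_pos: [524.4, 307.8, 291.8]
ee_rot: [-0.094, -0.668, 0.733, -0.088]
force: [1.0, 0.0, -1.0]
width: 85.7
finger_force: 0.0
```

Run:
```python
from h import *
T=go(mk([560,80,300],down(220)));T=go(mk([600,-170,270],down(185)),T)
```

```text
11 x [0.035, -0.024, 0.004, -0.108, -0.254, 0.808] + [0.001, -0.005, -0.001, 0.004, -0.003, -0.001]
8 x [0.017, -0.062, 0.007, 0.0, 0.0, 0.875] + [0.002, -0.0, 0.004, 0.0, 0.0, -0.0]
```

Request:
servo_tool(rows=[[[1,0.035,-0.024,0.004,-0.108,-0.254,0.808],[1,0.035,-0.024,0.004,-0.108,-0.254,0.808],[1,0.035,-0.024,0.004,-0.108,-0.254,0.808],[1,0.035,-0.024,0.004,-0.108,-0.254,0.808],[1,0.035,-0.024,0.004,-0.108,-0.254,0.808],[1,0.035,-0.024,0.004,-0.108,-0.254,0.808],[1,0.035,-0.024,0.004,-0.108,-0.254,0.808],[1,0.035,-0.024,0.004,-0.108,-0.254,0.808],[1,0.035,-0.024,0.004,-0.108,-0.254,0.808],[1,0.035,-0.024,0.004,-0.108,-0.254,0.808],[1,0.035,-0.024,0.004,-0.108,-0.254,0.808]]])

```text
time_s: 42.75
ee_pos: [557.5, 80.6, 297.2]
ee_rot: [-0.001, -0.339, 0.941, 0.0]
force: [1.0, -0.1, -0.1]
width: 85.5
finger_force: 0.0
```

Request:
servo_tool(rows=[[[1,0.017,-0.062,0.007,0,0,0.875],[1,0.017,-0.062,0.007,0,0,0.875],[1,0.017,-0.062,0.007,0,0,0.875],[1,0.017,-0.062,0.007,0,0,0.875],[1,0.017,-0.062,0.007,0,0,0.875],[1,0.017,-0.062,0.007,0,0,0.875],[1,0.017,-0.062,0.007,0,0,0.875],[1,0.017,-0.062,0.007,0,0,0.875],[1,0,0,0,0,0,0],[1,0,0,0,0,0,0]]])

```text
time_s: 43.75
ee_pos: [598.3, -168.6, 269.7]
ee_rot: [-0.002, -0.042, 0.999, -0.001]
force: [-0.2, -0.2, 0.3]
width: 85.7
finger_force: 0.0
```

Run:
```python
from h import *
o=bot.observe();print(o['ee_pos'],o['time_s'])
im=snap('wrist','w8.png')[:,:,::-1].copy()
# compare with w7 by warping the z=45 plane
import json;o7=json.load(open('o7.json'))
w7=cv2.imread('pics/w7.png')
def patch(img,oo):
    X,Y=np.meshgrid(np.arange(530,720,2.),np.arange(-250,-110,2.))
    uv=np.array([[proj('wrist',np.array([x,y,45.]),oo) for x,y in zip(a,b)] for a,b in zip(X,Y)],np.float32)
    return cv2.remap(img,uv[...,0],uv[...,1],cv2.INTER_LINEAR)
a,b=patch(w7,o7),patch(im,o);cv2.imwrite('pics/p8.png',cv2.resize(np.hstack([a,b]),None,fx=4,fy=4))
pick([617.8,-182.6],185,zt=8)
```

```text
[ 598.33698895 -168.63596184  269.65306024] 43.75Traceback (most recent call last):
  File "<stdin>", line 11, in <module>
  File "<stdin>", line 9, in patch
  File "h.py", line 17, in proj
    c=bot.calibration(n); f=240/np.tan(np.radians(c['fovy']/2))
ValueError: time passes only in moves, steps and waits
```

Run:
```python
from h import *
o=bot.observe();im=cv2.imread('pics/w8.png')
R=Ro.from_euler('z',5,degrees=True).as_matrix()
pt=np.array([proj('wrist',np.r_[617.8,-182.6,45]+R@np.array([a,b,0]),o) for a,b in((60,22.5),(60,-22.5),(-60,-22.5),(-60,22.5))]);cv2.polylines(im,[pt.round().astype(int)],True,(0,0,255),1);cv2.imwrite('pics/w8.png',im)
pick([617.8,-182.6],185,zt=8)
```

```text
5 x [0.001, -0.007, 0.075, -0.003, -0.008, -0.001] + [-0.001, 0.002, -0.002, -0.002, -0.0, -0.001]
3 x [-0.0, -0.0, 0.05, 0.0, -0.0, -0.0] + [-0.0, -0.0, 0.0, 0.0, -0.0, -0.0]
```

View pics/w8.png

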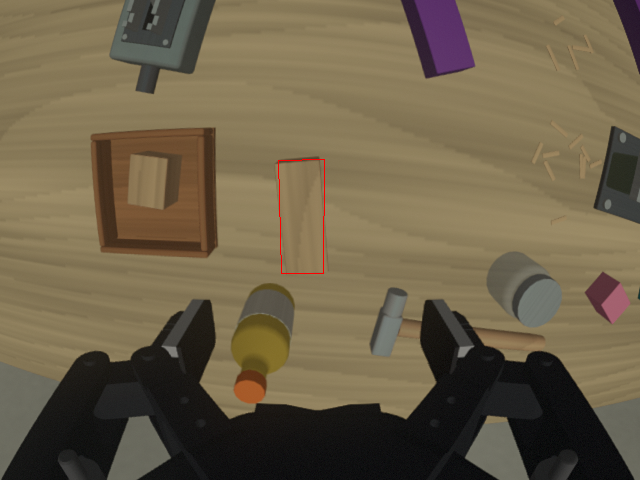

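Request:
servo_tool(rows=[[[1,0.001,-0.007,0.075,0,-0.008,-0.06],[1,0.001,-0.007,0.075,0,-0.008,-0.06],[1,0.001,-0.007,0.075,0,-0.008,-0.06],[1,0.001,-0.007,0.075,0,-0.008,-0.06],[1,0,-0.005,0.073,0,-0.008,-0.06],[1,0,0,0.05,0,0,0],[1,0,0,0.05,0,0,0],[1,0,0,0.05,0,0,0],[1,0,0,0,0,0,0],[-1,0,0,0,0,0,0],[-1,0,0,0,0,0,0],[-1,0,0,0,0,0,0],[-1,0,0,0,0,0,0],[-1,0,0,0,0,0,0],[-1,0,0,0,0,0,0],[-1,0,0,0,0,0,0]]], force=60)

```text
time_s: 45.4
ee_pos: [599.2, -184.9, 10.1]
ee_rot: [0.001, -0.057, 0.998, -0.001]
force: [-2.9, 1.1, 11.2]
width: 44.4
finger_force: 60.8
```

Run:
```python
from h import *
o=bot.observe();h=o['ee_pos'][2]+18.7;print('h',h)
T=go(mk([590,-165,270],down(195)));T=go(mk([555,80,340],down(230)),T)
T=go(tcp(bed(90,h+135+35),BR),T)
```

```text
h 28.811786412990827
7 x [0.002, 0.006, -0.074, -0.004, 0.003, -0.242] + [-0.003, -0.001, -0.002, -0.001, -0.001, -0.001]
8 x [-0.024, 0.058, -0.017, 0.0, 0.0, -0.875] + [0.001, 0.002, -0.004, 0.0, 0.0, 0.0]
9 x [-0.043, 0.027, 0.014, 0.101, 0.323, -0.767] + [-0.002, 0.003, 0.002, -0.001, 0.001, 0.003]
```

Request:
servo_tool(rows=[[[-1,0.002,0.006,-0.074,-0.004,0.003,-0.242],[-1,0.002,0.006,-0.074,-0.004,0.003,-0.242],[-1,0.002,0.006,-0.074,-0.004,0.003,-0.242],[-1,0.002,0.006,-0.074,-0.004,0.003,-0.242],[-1,0.002,0.006,-0.074,-0.004,0.003,-0.242],[-1,0.002,0.006,-0.074,-0.004,0.003,-0.242],[-1,0.002,0.006,-0.074,-0.004,0.003,-0.242],[-1,-0.024,0.058,-0.017,0,0,-0.875],[-1,-0.024,0.058,-0.017,0,0,-0.875],[-1,-0.024,0.058,-0.017,0,0,-0.875],[-1,-0.024,0.058,-0.017,0,0,-0.875],[-1,-0.024,0.058,-0.017,0,0,-0.875],[-1,-0.024,0.058,-0.017,0,0,-0.875],[-1,-0.024,0.058,-0.017,0,0,-0.875],[-1,-0.024,0.058,-0.017,0,0,-0.875],[-1,0,0.002,-0.004,0,0,0]]])

```text
time_s: 47.0
ee_pos: [552.6, 84.6, 338.9]
ee_rot: [-0.0, -0.426, 0.905, 0.001]
force: [-0.9, -0.1, -1.5]
width: 44.4
finger_force: 61.9
```

Request:
servo_tool(rows=[[[-1,-0.043,0.027,0.014,0.101,0.323,-0.767],[-1,-0.043,0.027,0.014,0.101,0.323,-0.767],[-1,-0.043,0.027,0.014,0.101,0.323,-0.767],[-1,-0.043,0.027,0.014,0.101,0.323,-0.767],[-1,-0.043,0.027,0.014,0.101,0.323,-0.767],[-1,-0.043,0.027,0.014,0.101,0.323,-0.767],[-1,-0.043,0.027,0.014,0.101,0.323,-0.767],[-1,-0.043,0.027,0.014,0.101,0.323,-0.767],[-1,-0.043,0.027,0.014,0.101,0.323,-0.767],[-1,0,0,0,0,0,0],[-1,0,0,0,0,0,0],[-1,0,0,0,0,0,0]]])

```text
time_s: 48.2
ee_pos: [522.6, 294.3, 251.0]
ee_rot: [-0.098, -0.668, 0.733, -0.087]
force: [0.1, -0.1, -0.8]
width: 44.4
finger_force: 61.9
```

Run:
```python
from h import *
inbed();go(tcp(bed(84,28.8+135+2.5),BR),vmax=20)
```

```text
t 48.2 grasp in bed [9.020e+01 1.000e-01 1.974e+02] force [-0.2  0.1 -0.8] rotvec err deg [ 0.12 -0.06  0.02] w 44.381650615767185 j [-0.89  0.39  0.23  1.65  0.1   1.29  2.34]
2 x [-0.006, 0.0, 0.031, 0.012, -0.006, 0.002] + [-0.001, 0.0, 0.0, 0.0, -0.0, -0.0]
```

Request:
servo_tool(rows=[[[-1,-0.006,0,0.031,0.012,-0.006,0],[-1,-0.007,0,0.031,0.012,-0.006,0],[-1,-0.004,0,0,0,0,0],[-1,-0.002,0,0.002,0,0,0],[-1,0,0,0,0,0,0],[-1,0,0,0,0,0,0]]])

```text
time_s: 48.8
ee_pos: [522.6, 295.5, 218.2]
ee_rot: [-0.096, -0.668, 0.733, -0.088]
force: [-0.2, 0.2, -1.3]
width: 44.6
finger_force: 61.9
```

Run:
```python
from h import *
inbed()
```

```text
t 48.8 grasp in bed [ 80.6  -0.  166.1] force [-0.5 -0.2 -1.2] rotvec err deg [-0.01  0.07  0.02] w 44.602415664757 j [-0.89  0.42  0.22  1.69  0.1   1.23  2.33]
```

Request:
servo_tool(rows=[[[-1,-0.004,0,0.002,0,0,0],[-1,-0.003,0,0,0,0,0],[-1,0,0,0,0,0,0],[-1,0,0,0,0,0,0]]])

```text
time_s: 49.2
ee_pos: [522.7, 297.0, 216.5]
ee_rot: [-0.097, -0.667, 0.733, -0.088]
force: [-4.3, -11.3, 8.2]
width: 44.7
finger_force: 62.8
```

Run:
```python
from h import *
inbed()
```

```text
t 49.2 grasp in bed [ 78.7  -0.  164.8] force [13.3 -3.2  4.9] rotvec err deg [ 0.05 -0.08 -0.05] w 44.691065102067434 j [-0.89  0.42  0.22  1.69  0.1   1.23  2.33]
```

Request:
servo_tool(rows=[[[-1,-0.001,0,0.003,0,0,0],[-1,0,0,0,0,0,0],[-1,0,0,0,0,0,0]]])

```text
time_s: 49.5
ee_pos: [522.9, 296.9, 216.0]
ee_rot: [-0.097, -0.667, 0.733, -0.088]
force: [-8.6, -11.6, 20.8]
width: 44.7
finger_force: 64.0
```

Run:
```python
from h import *
inbed()
```

```text
t 49.5 grasp in bed [ 78.6   0.2 164.3] force [17.3 -7.5 16.9] rotvec err deg [ 0.02 -0.07 -0.07] w 44.65616175262371 j [-0.89  0.42  0.22  1.69  0.1   1.23  2.32]
```

Seated. Release, retreat, and look at the stack.

Request:
servo_tool(rows=[[[0.6,0,0,0,0,0,0],[0.6,0,0,0,0,0,0],[0.6,0,0,0,0,0,0],[0.6,0,0,0,0,0,0],[0.6,0,0,-0.04,0,0,0],[0.6,0,0,-0.08,0,0,0],[1,0,0,-0.05,0,0,0],[1,0.06,0,-0.02,0,0,0],[1,0.08,0,0,0,0,0],[1,0.08,0,0,0,0,0],[1,0.08,0,0,0,0,0],[1,0,0,0,0,0,0]]])

```text
time_s: 50.7
ee_pos: [512.2, 173.6, 346.8]
ee_rot: [-0.095, -0.666, 0.735, -0.088]
force: [0.7, 1.4, 0.2]
width: 85.6
finger_force: 0.0
```

Run:
```python
from h import *
o=bot.observe();inbed(o)
a=snap('wrist','w9.png')[:,:,::-1].copy();s=snap('side','s9.png')[:,:,::-1].copy()
for img,n in((a,'wrist'),(s,'side')):
  for lv in range(1,5):
    pt=np.array([proj(n,bed(120,45*(lv-i),y),o) for i,y in((0,-22.5),(0,22.5),(1,22.5),(1,-22.5))]);cv2.polylines(img,[pt.round().astype(int)],True,(0,0,255),1)
  pt=np.array([proj(n,bed(x,180,y),o) for x,y in((0,-22.5),(0,22.5),(120,22.5),(120,-22.5))]);cv2.polylines(img,[pt.round().astype(int)],True,(0,255,255),1)
cv2.imwrite('pics/c9.png',np.hstack([cv2.resize(a[120:420,220:420],(400,600)),cv2.resize(s[110:260,200:300],(400,600))]))
T=go(mk([550,-80,320],down(215)));T=go(mk([400,-345,240],down(169)),T)
```

```text
t 50.7 grasp in bed [232.1   0.8 258.7] force [-1.3  0.6  0.5] rotvec err deg [-0.03  0.09 -0.34] w 85.55300703901713 j [-0.81  0.2   0.28  1.7   0.16  1.41  2.47]
12 x [0.035, -0.027, 0.01, -0.108, -0.232, 0.823] + [0.003, 0.004, -0.003, -0.0, -0.004, -0.002]
11 x [0.039, -0.041, 0.015, -0.0, 0.0, 0.836] + [0.002, -0.003, -0.005, -0.0, 0.0, 0.004]
```

View pics/c9.png

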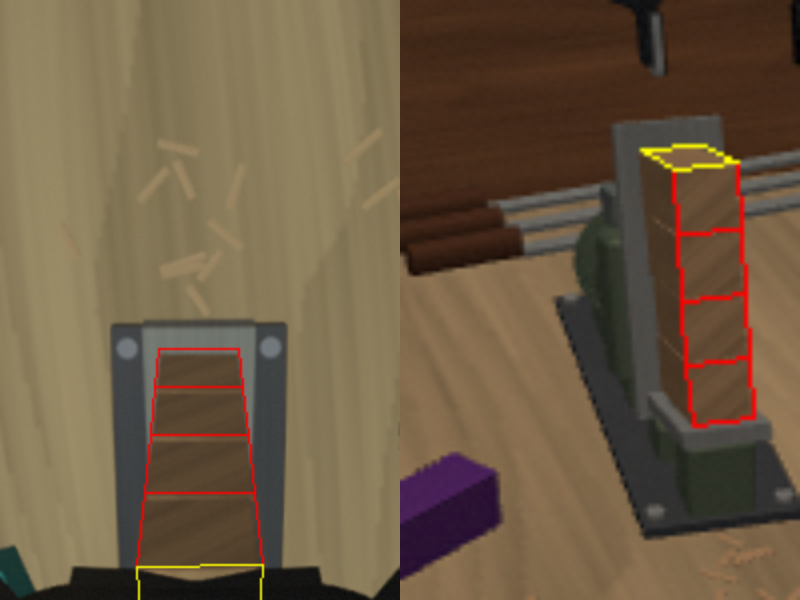

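Request:
servo_tool(rows=[[[1,0.035,-0.027,0.01,-0.108,-0.232,0.823],[1,0.035,-0.027,0.01,-0.108,-0.232,0.823],[1,0.035,-0.027,0.01,-0.108,-0.232,0.823],[1,0.035,-0.027,0.01,-0.108,-0.232,0.823],[1,0.035,-0.027,0.01,-0.108,-0.232,0.823],[1,0.035,-0.027,0.01,-0.108,-0.232,0.823],[1,0.035,-0.027,0.01,-0.108,-0.232,0.823],[1,0.035,-0.027,0.01,-0.108,-0.232,0.823],[1,0.035,-0.027,0.01,-0.108,-0.232,0.823],[1,0.035,-0.027,0.01,-0.108,-0.232,0.823],[1,0.035,-0.027,0.01,-0.108,-0.232,0.823],[1,0.035,-0.027,0.01,-0.108,-0.232,0.823]]])

```text
time_s: 52.0
ee_pos: [552.7, -81.3, 317.8]
ee_rot: [-0.0, -0.299, 0.954, 0.0]
force: [-1.1, 0.6, 0.1]
width: 85.3
finger_force: 0.0
```

Request:
servo_tool(rows=[[[1,0.039,-0.041,0.015,0,0,0.836],[1,0.039,-0.041,0.015,0,0,0.836],[1,0.039,-0.041,0.015,0,0,0.836],[1,0.039,-0.041,0.015,0,0,0.836],[1,0.039,-0.041,0.015,0,0,0.836],[1,0.039,-0.041,0.015,0,0,0.836],[1,0.039,-0.041,0.015,0,0,0.836],[1,0.039,-0.041,0.015,0,0,0.836],[1,0.039,-0.041,0.015,0,0,0.836],[1,0.039,-0.041,0.015,0,0,0.836],[1,0.039,-0.041,0.015,0,0,0.836],[1,0,0,0,0,0,0],[1,0,0,0,0,0,0]]])

```text
time_s: 53.3
ee_pos: [403.0, -344.8, 236.0]
ee_rot: [-0.0, 0.096, 0.995, -0.001]
force: [1.7, 0.4, 0.5]
width: 85.2
finger_force: 0.0
```

Run:
```python
from h import *
R=down(169)
T=go(mk([373,-345.6,170],R));T=go(mk([373,-345.6,84],R),T,vmax=20)
```

```text
2 x [0.029, -0.006, 0.066, -0.006, -0.005, -0.007] + [0.001, -0.001, 0.0, -0.001, -0.0, -0.0]
5 x [-0.0, 0.0, 0.034, 0.0, -0.0, -0.0] + [-0.0, 0.0, 0.002, 0.0, -0.0, -0.0]
```

Request:
servo_tool(rows=[[[1,0.029,-0.006,0.066,-0.006,-0.005,-0.007],[1,0.03,-0.007,0.066,-0.006,-0.005,-0.007],[1,0,0,0.035,0,0,0],[1,0,0,0.035,0,0,0],[1,0,0,0.035,0,0,0],[1,0,0,0.035,0,0,0],[1,0,0,0.032,0,0,0],[-1,0,0,0,0,0,0],[-1,0,0,0,0,0,0],[-1,0,0,0,0,0,0],[-1,0,0,0,0,0,0],[-1,0,0,0,0,0,0],[-1,0,0,0,0,0,0],[-1,0,0,0,0,0,0],[-1,0,0,0,0,0,0],[-1,0,0,0,0,0,0]]], force=60)

```text
time_s: 54.9
ee_pos: [374.1, -346.1, 85.4]
ee_rot: [0.001, 0.095, 0.996, -0.001]
force: [-3.1, -1.9, 8.0]
width: 32.0
finger_force: 58.5
```

Request:
servo_tool(rows=[[[-1,0.003,0,-0.007,0,0,0],[-1,0.003,0,-0.007,0,0,0],[-1,0.003,0,-0.007,0,0,0],[-1,0,0,0,0,0,0],[-1,0,0,0,0,0,0]]])

```text
time_s: 55.4
ee_pos: [370.0, -345.0, 95.1]
ee_rot: [0.001, 0.094, 0.996, -0.001]
force: [4.8, -8.6, -17.9]
width: 31.9
finger_force: 64.6
```

Request:
servo_tool(rows=[[[-1,-0.0125,0,-0.003,0,0,0],[-1,-0.0125,0,-0.004,0,0,0],[-1,-0.013,0,-0.003,0,0,0],[-1,-0.013,0,-0.0015,0,0,0],[-1,-0.013,0,0,0,0,0],[-1,-0.013,0,0.0005,0,0,0],[-1,-0.013,0,0.002,0,0,0],[-1,-0.013,0,0.003,0,0,0],[-1,-0.0125,0,0.004,0,0,0],[-1,-0.0125,0,0.004,0,0,0],[-1,0,0,0,0,0,0],[-1,0,0,0,0,0,0]]])

```text
time_s: 56.6
ee_pos: [431.4, -357.1, 94.0]
ee_rot: [-0.0, 0.095, 0.995, -0.001]
force: [-3.1, -6.1, -4.5]
width: 32.0
finger_force: 64.6
```

Request:
servo_tool(rows=[[[-1,-0.006,0,0,0,0,0],[-1,-0.005,0,0,0,0,0],[-1,0,0,0,0,0,0]]])

```text
time_s: 56.9
ee_pos: [436.6, -358.1, 94.1]
ee_rot: [-0.0, 0.095, 0.995, -0.001]
force: [-5.1, -6.6, -4.5]
width: 31.9
finger_force: 64.7
```

Request:
servo_tool(rows=[[[-1,0.003,0,0.006,0,0,0],[-1,0.003,0,0.006,0,0,0],[-1,0.003,0,0.006,0,0,0],[-1,0,0,0.001,0,0,0],[-1,0,0,0,0,0,0]]])

```text
time_s: 57.4
ee_pos: [434.7, -358.0, 86.0]
ee_rot: [0.002, 0.095, 0.996, -0.001]
force: [2.9, -5.2, 10.8]
width: 31.9
finger_force: 65.5
```

Request:
servo_tool(rows=[[[1,0,0,0,0,0,0],[1,0,0,0,0,0,0],[1,0,0,0,0,0,0],[1,0,0,0,0,0,0],[1,0,0,0,0,0,0],[1,0,0,0,0,0,0],[1,0,0,-0.05,0,0,0],[1,0,0,-0.08,0,0,0],[1,0,0,-0.09,0,0,0],[1,0,0.0,-0.09,0,0,0],[1,0,0.0,0,0,0,0],[1,0,0,0,0,0,0]]])

```text
time_s: 58.6
ee_pos: [433.6, -356.4, 240.0]
ee_rot: [0.001, 0.094, 0.996, -0.0]
force: [0.6, 0.6, -1.3]
width: 85.1
finger_force: 0.0
```

Run:
```python
from h import *
o=bot.observe();print(o['ee_pos'],o['time_s'])
a=snap('wrist','w10.png')[:,:,::-1].copy();s=snap('side','s10.png')[:,:,::-1].copy()
y=np.radians(-11);tx=np.array([np.cos(y),np.sin(y),0]);ty=np.array([-tx[1],tx[0],0]);P=np.array([404,-351.5,40]);L=tx*np.sin(np.radians(24))+Z*np.cos(np.radians(24));N=np.cross(ty,L)
big=[]
s0=cv2.imread('pics/side0.png')
for img,n,(v0,v1,u0,u1) in((a,'wrist',(100,260,240,400)),(s,'side',(320,420,280,380)),(s0,'side',(320,420,280,380))):
  k=400/(u1-u0);im=cv2.resize(img[v0:v1,u0:u1],(400,400),interpolation=cv2.INTER_CUBIC)
  if img is not s0:
    for lift,col in((0,(0,0,255)),(10,(0,255,255))):
      pt=np.array([proj(n,P+L*(87+lift)+17.5*(ty*np.cos(t)+N*np.sin(t)),o) for t in np.linspace(0,6.28,24)]);cv2.polylines(im,[((pt-[u0,v0])*k).round().astype(int)],True,col,1)
  big.append(im)
cv2.imwrite('pics/c10.png',cv2.resize(np.hstack(big),(798,266)))
```

```text
[ 433.58052022 -356.4270956   240.03104692] 58.6
```

View pics/c10.png

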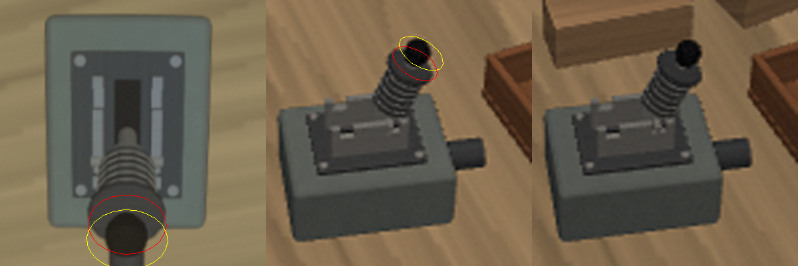

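Run:
```python
from h import *
a=cv2.imread('pics/side0.png',0).astype(np.float32);b=cv2.imread('pics/s10.png',0).astype(np.float32)
for nm,(v0,v1,u0,u1) in dict(box=(355,408,284,350),lever=(334,364,318,346)).items():
    A,B=a[v0:v1,u0:u1],b[v0:v1,u0:u1]
    print(nm,'absdiff',np.abs(A-B).mean().round(2),'shift',cv2.phaseCorrelate(A,B,cv2.createHanningWindow(A.shape[::-1],cv2.CV_32F)))
D=np.abs(a-b)[330:370,310:350];print((D[::2,::2]).astype(int))
```

```text
box absdiff 4.72 shift ((-0.1495700466701848, -0.022127122020801693), 0.9543453072324212)
lever absdiff 17.55 shift ((-1.244920910407231, -0.09380396883960351), 0.9729268842273289)
[[ 53  47  50  48  47  47  43  39  39  46  49  48  45  44  46  28   5   4
    6   9]
 [ 53  46  45  46  44  48  48  42  46  50  49  49  53  49  47  18   6   6
    5   8]
 [ 56  57  45  50  50  48  52  45  40  51  51  56  58   3  29  16   4   8
    6   8]
 [ 52  54  51  49  50  49  51  51  41  49  47  45  61   2   4  34  46   3
    8   9]
 [ 51  56  55  45  46  48  47  56  45  10  24  62  14   3   0  10 102   0
    7   6]
 [ 51  51  61  48  28  23   7   6  56  13   4  23  10   3   2   4  91   1
    8   8]
 [  4   6   4   5   6   6   6   6  67   5   0  24   1   6   5  23  84   3
    7   4]
 [  8   5   8   7   5   6   7   7  74   9   6  15  24   3  27  28  34   6
    8   6]
 [  8   4   6   7   7   5   5   3  18  15   0   3   5   5   4   1  39   5
    3   5]
 [  7   7   8   5   7   7   7  39   2  15  16   6   4   5   2   1  25   3
    6   7]
 [  7   4   8   6   8   7   5  43  20  36  25   1   8   5   0   8  88   1
    6   5]
 [  8   8   6   8   6   6  62  19  26  19  16   0   3   0  48  53   4   8
    8   6]
 [  7   7   6   6   6  12  40  24  37  16  11  12   0  10  59   4   5   4
    7   7]
 [  5   6   6   6   9  42  28   7   9   9  12   1  15  18   2   4   7   3
    7   6]
 [  3   6   5   5   6  12  51   7   9  15   2   3  16  14   2   5   5   8
    6   8]
 [  5   4   5   3   7   3  29  24  24   4   2   8  14   5   4   4   5   7
    7   6]
 [  4   3   5   5   2   5   1  20   1   5   1   6   0   5   6   6   5   5
    6   5]
 [  4   6   6   4   3   4   2   7   3   1  14   5   2   5   5   5   5   2
    6   7]
 [  4   4   5   2   4   5   5   6  13  13   2   4   4   4   5   3   5   6
    6   6]
 [  4   4   3   7   4   3   3   5   2  20   8   4   3   4   5   5   8   5
    4   9]]
```

Run:
```python
from h import *
a=cv2.imread('pics/side0.png');b=cv2.imread('pics/s10.png')
def sub(v0,v1,u0,u1,m=5):
    k=8;f=lambda x:cv2.resize(x,None,fx=k,fy=k,interpolation=cv2.INTER_CUBIC)
    A=f(a[v0:v1,u0:u1]);B=f(b[v0-m:v1+m,u0-m:u1+m]);r=cv2.matchTemplate(B,A,cv2.TM_CCOEFF_NORMED);_,s,_,p=cv2.minMaxLoc(r);return (np.array(p)/k-m).tolist(),round(s,3)
print('cap',sub(333,342,333,345));print('rim',sub(340,351,326,346));print('barrel',sub(349,362,321,338));print('box',sub(366,405,286,350))
y=np.radians(-11);tx=np.array([np.cos(y),np.sin(y),0]);P=np.array([404,-351.5,40])
def q(d,r):t=np.radians(d);return proj('side',P+r*(tx*np.sin(t)+Z*np.cos(t)))
print('px now cap/rim/barrel',q(24,105),q(24,84),q(24,68));print('per -1deg:',q(23,105)-q(24,105),q(23,84)-q(24,84),q(23,68)-q(24,68));print('per +1mm lift',q(24,85)-q(24,84))
```

```text
cap ([-1.625, -0.25], 0.934)
rim ([-1.5, -0.25], 0.972)
barrel ([-1.125, -0.125], 0.912)
box ([0.0, 0.0], 0.99)
px now cap/rim/barrel [340.05787769 336.74480486] [335.24003601 344.87638047] [331.62343228 350.98050108]
per -1deg: [-0.85222373 -0.20262415] [-0.67838418 -0.15659874] [-0.54708362 -0.12346574]
per +1mm lift [ 0.22757975 -0.38411015]
```

Run:
```python
from h import *
R=down(169)
T=go(mk([431.5,-357.5,170],R));T=go(mk([431.5,-357.5,84.5],R),T,vmax=20)
```

```text
2 x [0.001, -0.002, 0.068, 0.001, -0.006, 0.016] + [-0.0, 0.001, 0.001, -0.001, 0.0, 0.0]
5 x [-0.0, -0.0, 0.034, 0.0, 0.0, 0.0] + [-0.0, -0.001, 0.001, 0.0, 0.0, 0.0]
```

Request:
servo_tool(rows=[[[1,0.001,-0.001,0.068,0,-0.006,0.016],[1,0.001,-0.002,0.069,0,-0.006,0.016],[1,0,0,0.034,0,0,0],[1,0,0,0.034,0,0,0],[1,0,0,0.034,0,0,0],[1,0,0,0.034,0,0,0],[1,0,0,0.035,0,0,0],[-1,0,0,0,0,0,0],[-1,0,0,0,0,0,0],[-1,0,0,0,0,0,0],[-1,0,0,0,0,0,0],[-1,0,0,0,0,0,0],[-1,0,0,0,0,0,0],[-1,0,0,0,0,0,0],[-1,-0.004,0,0,0,0,0],[-1,-0.004,0,0,0,0,0],[-1,0,0,0,0,0,0]]], force=30)

```text
time_s: 60.4
ee_pos: [435.6, -358.4, 85.0]
ee_rot: [0.0, 0.096, 0.995, -0.0]
force: [-1.5, 0.5, -3.3]
width: 32.9
finger_force: 30.0
```

Request:
servo_tool(rows=[[[-1,-0.004,0,0,0,0,0],[-1,-0.002,0,0.002,0,0,0],[-1,0,0,0.002,0,0,0],[-1,0,0,0,0,0,0]]])

```text
time_s: 60.8
ee_pos: [436.9, -358.9, 83.6]
ee_rot: [-0.001, 0.097, 0.995, 0.001]
force: [-17.1, 8.7, 24.0]
width: 33.0
finger_force: 31.0
```

Request:
servo_tool(rows=[[[1,0,0,0,0,0,0],[1,0,0,0,0,0,0],[1,0,0,0,0,0,0],[1,0,0,0,0,0,0],[1,0,0,0,0,0,0],[1,0,0,0,0,0,0],[1,0,0,-0.05,0,0,0],[1,0,0,-0.08,0,0,0],[1,0,0,-0.09,0,0,0],[1,0,0,-0.09,0,0,0],[1,0,0,0,0,0,0],[1,0,0,0,0,0,0]]])

```text
time_s: 62.0
ee_pos: [439.2, -359.1, 239.1]
ee_rot: [0.002, 0.096, 0.995, -0.0]
force: [-0.4, 0.4, -0.5]
width: 85.6
finger_force: 0.0
```

Run:
```python
from h import *
snap('side','s11.png')
a=cv2.imread('pics/side0.png');b=cv2.imread('pics/s11.png');c=cv2.imread('pics/s9.png')
def sub(v0,v1,u0,u1,b=b,a=a,m=5):
    k=8;f=lambda x:cv2.resize(x,None,fx=k,fy=k,interpolation=cv2.INTER_CUBIC)
    A=f(a[v0:v1,u0:u1]);B=f(b[v0-m:v1+m,u0-m:u1+m]);r=cv2.matchTemplate(B,A,cv2.TM_CCOEFF_NORMED);_,s,_,p=cv2.minMaxLoc(r);return (np.array(p)/k-m).tolist(),round(s,3)
print('cap',sub(333,342,333,345));print('rim',sub(340,351,326,346));print('barrel',sub(349,362,321,338));print('box',sub(366,405,286,350))
print('stack',sub(135,215,255,290,a=c),'scrap offc',sub(335,390,365,450,a=c))
print('glue',sub(255,318,417,443),'jar',sub(226,258,340,365),'hammer',sub(232,282,370,417))
print(bot.observe()['time_s'])
```

```text
cap ([0.25, 0.125], 0.934)
rim ([0.125, 0.0], 0.987)
barrel ([0.0, 0.0], 0.977)
box ([0.0, 0.0], 0.995)
stack ([0.0, 0.0], 0.997) scrap offc ([0.0, 0.0], 0.998)
glue ([0.0, 0.0], 0.997) jar ([-0.375, 1.125], 0.197) hammer ([0.0, 0.0], 0.951)
62.05
```

```bash
python3 -c "
from rig import bot
print(bot.job_done())"
```

```text
the job is handed in; nothing more can be done
None
```

The job is handed in at about 62 s: the feed was switched off first, the offcut is in the scrap box, all four blanks present are stacked against the backstop, and the feed is back on with its collar home. The bottle and hammer matched the first picture at the end; the jar was hidden from the side camera then, but looked in place in the last wrist picture that showed it.

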